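# Park the check weight in the sprung cradle with the lifter

### The job

The small check weight stands on the blade of the weight lifter. Carry it on the lifter to the cradle on the grey station, push it gently in over the front lip until you feel the sprung pad, and set it down in the pocket between lip and pad; then draw the lifter out and stand it back on the table. Keep the lifter level and the weight upright the whole way, never touch the weight with the gripper or push it hard, and leave the other things where they are.

Things in the scene. Friction and masses are not known exactly. Their poses are not given: they have to be found in the camera images.
- lifter_grip (a point): Grip point of the weight lifter, a rigid steel tool (0.28 kg) standing flat on the table: on its upright dark grip bar, 38 mm above the underside. x runs along the blade to its tip, z up. Bar 34 mm along x, 14 mm across y (grip across y), from 4 to 71 mm above the underside. Grip it low and firmly, here: in a high or weak grip the lifter pitches when it is pushed or loaded.
- lifter: The whole lifter; origin on its underside, 38 mm below lifter_grip, same axes. Foot plate 52 mm wide from x = -50 to +30 mm, 4 mm thick, with a 16 mm tall ballast block at its back. From the foot the flat blade runs on to its tip at x = +80 mm, 10 mm wide and 4 mm thick.
- lifter_seat (a point): Point on the blade's top (4 mm above the lifter's underside, 69.5 mm ahead of lifter_grip) where the weight's centre stands when it touches the heel. The heel is an upstand on the blade behind the weight, 10 mm wide, 26 mm high, 5 mm thick, its front face 55 mm ahead of the grip. lifter axes.
- check_weight: The small check weight: pale, cylindrical with a knob, 29 mm in diameter, 46 mm high, 0.2 kg. Origin at the centre of its underside, z up. At the start it stands loose on the lifter's blade, centre 70 to 74 mm ahead of the grip, held there by friction only; when pushed back it meets the heel.
- station: Fixed grey station: base plate 150 x 100 mm with a low rail along x, 15 mm high in all. Origin on the table, z up; x is the loading direction (the open front looks to -x). On the rail an aluminium cradle is clamped; its place along x is NOT measured: the pocket's centre lies anywhere from x = -25 to +25 mm, at y = 0. All of the cradle is below 86 mm.
- cradle_mid (a point): Middle of the range of the pocket's centre, at floor height, 45 mm above the table; station axes. Floor: the tops of two ribs, with a slot between them 15 mm wide and 18 mm deep, open to the front, for the blade to sink into. Front lip 5 mm high, 6 mm thick, on both sides of the slot, outer face 23.5 and inner face 17.5 mm before the pocket's centre. Side cheeks 52 mm apart, 12 mm high.
- pad_mid (a point): Middle of the range (+-25 mm in x, like the pocket) of the face of the smooth, slippery white pad that ends the pocket: 15 mm behind the pocket's centre, 34 mm wide, from 14 to 36 mm above the floor. It gives along x by 3 N per mm for 8 mm, then stops hard. A weight just touching it is about 3.5 mm clear of the lip. Feel for it with the weight.
- weight_500: A bystander: the larger weight of the same shape, 39 mm in diameter, 62 mm high; origin at the centre of its underside.
- sample_jar: A bystander: dark jar with a black lid, 66 mm in diameter, 104 mm high; origin at the centre of its underside.
Mind the look-alikes: they are no part of the job. What is shaped like the check_weight but blue is not meant.

How it is judged (in metres and radians):
On the way, in this order (a step that is already met when the one before it is completed fails the run):
1. the weight is carried on the lifter, clear of the table (height (world z) of lifter above 0.03 m and height (world z) of check_weight above 0.034 m and contact force between check_weight and lifter above 0.5 N), for 0.3 s.
2. the weight stands down in the cradle's pocket, off the lifter (z of check_weight in the frame of station between 0.043 and 0.0475 m and y of check_weight in the frame of station between -0.01 and 0.01 m and x of check_weight in the frame of station between -0.033 and 0.033 m and angle between check_weight's own z axis and vertical below 0.06 rad and contact force between check_weight and lifter below 0.2 N), for 0.3 s.
At the end, for the whole second after the job is handed in: The check weight stands upright (within 0.06 rad) on the floor of the cradle's pocket (underside 43 to 47.5 mm above the table, within 10 mm of the slot's centre line), at rest and clear of the lifter; the lifter stands upright on the table, released, at rest and clear of the station (all of step 2 and linear speed of each of check_weight, lifter below 0.02 m/s and height (world z) of lifter between -0.004 and 0.006 m and angle between lifter's own z axis and vertical below 0.06 rad and contact force between lifter and station below 0.2 N and contact force between lifter and the fingers below 0.2 N); the robot touches nothing.
It fails at once if the gripper touches the weight (contact force between check_weight and the fingers above 0.3 N or contact force between check_weight and the arm above 0.3 N).
It fails at once if the weight tips by more than 0.12 rad (angle between check_weight's own z axis and vertical above 0.12 rad).
It fails at once if the lifter is tilted by more than 0.15 rad (angle between lifter's own z axis and vertical above 0.15 rad).
It fails at once if the lifter pushes the weight with more than 12 N (contact force between check_weight and lifter above 12 N).
It fails at once if the larger weight or the jar is moved by more than 20 mm (distance of any of weight_500, sample_jar from where it was at the start of the episode above 0.02 m).
It also fails if it takes over 64 s, if anything falls off the work surface, if the arm or the gripper's body presses on something with over 40 N, if the wrist force passes 120 N, or if a joint passes its speed limit or range.

### The arm

A 6-joint arm with a two-finger parallel gripper is mounted at the origin on a cart in front of the work surface, level with it; the furniture and walls round the work are solid. World frame = base frame: x ahead of the robot, y to its left, z up, the work surface at z = 0. Lengths are in mm, angles in rad, forces in N, time in s.
With the tool pointing down it reaches from about 325 to 850 mm from the base axis. Payload 15.5 kg.
Tool frame: the origin (TCP) lies midway between the tips of the shut fingers; the grasp point (between the pads) lies 19 mm behind it; z points along the fingers, y is the direction in which the jaws open and shut (so a half turn about z gives the same grasp; the last joint's range is limited). The gripper opens to 91 mm and grips with 3 to 60 N. Pads are 32 mm wide; open, the fingers measure 118 mm over their backs; the gripper's body (76 mm by 178 mm) begins 60 mm behind the grasp point.
Start: joints at [-1.327, 0.494, 1.345, -0, 1.302, -0.096], TCP at [207.723, -589.472, 213.915] pointing down, gripper open.
Joint ranges: [-2.91, 2.91], [-0.82, 2.16], [0.22, 2.67], [-1.22, 4.37], [0.12, 2.79], [-3.08, 3.08]. Speed limits (rad/s): [1.89, 1.89, 2.57, 3.01, 3.01, 3.01].

### API

Orientations are given as a unit quaternion [x, y, z, w].
In Python, from plant import arm, read_camera, camera_info gives the robot as it stands.
- The arm moves only by the shell command python3 -m creep 'ROWS'. ROWS is JSON, a list of rows, each an object of numbers: "x", "y", "z": the shift along the tool's x, y, z in cm; "turn": the turn about the tool's z in degrees; "jaw": the finger opening in cm, from 0 to 9.12. In form: [{"x": .., "y": .., "z": .., "turn": .., "jaw": ..}, ...]. A call has 1 to 20 rows; each row is the pose to reach, as a shift and turn from the pose commanded when the call began, along the tool's axes at that moment; what a row does not reach only later rows make up. A row lasts 1/8 s, in which the tool goes at most 62.5 mm and 10.7 degrees, less where a joint would pass 70% of its speed; a pose out of reach is approached as far as the arm can. A call with a gripper value outside its range is refused whole. The fingers move at their own pace and stop on an object; the grip force is fixed at half the most. Time passes only in rows, so rows that repeat a pose let the fingers close. It gives the time, the measured TCP pose, the force and the opening at its end, in the units of the state.
- arm.state(): the state, without advancing time (a new reading comes with each control period).
- read_camera(name): name is "scene" or "top" or "wrist"; returns (picture, depth): 400x640x3 uint8, blue, green, red; 400x640 float32, mm along the optical axis (not along the pixel's ray), 0 where there is no reading.
- camera_info(name): a dict with "mtx" (3x3 intrinsics, pixels), "rvec" (rotation vector, rad) and "tvec" (3), from world to camera coordinates, as OpenCV has them. Camera axes: x right, y down, z forward; pixel columns grow to the right and rows downward; lengths in mm; the calibration is good to about 2 mm. A picture is of the moment at which its call begins: read the wrist's pose just before it. camera_info takes no time and is no camera call; for the wrist camera it gives the pose at the moment of the call.
- arm.sign_off(): hands the job in, once; it reports no verdict.
The state is a dict: "clock": time; "joint_positions": joint angles; "joint_vel": joint speeds; "tau": joint torques, N m; "ee_pos": TCP position; "tool_rot": TCP orientation; "ft_force": force on the tool from outside, world axes, zero at the start; "ft_torque": the same for the moment, N m; "gripper_width": opening from 0.0 (shut) to 1.0 (fully open).
Only numpy, scipy, OpenCV 4.12 (cv2) and the standard library are available. Lean on these libraries where they do the work, as an engineer would, in place of code of your own. Each camera call takes 0.05 s, during which the arm holds its last target.

## Working session

There is one attempt and no reset: what is moved stays moved. The work goes in short steps, Python scripts to look and compute and a shell command to move; the robot and the scene stay as the last step left them, time stands still between calls to the robot, and variables do not carry over. Pictures are saved under pics/ and viewed, and the job is handed in when it is done.

```bash
ls; mkdir -p pics
python3 - <<'E'
from plant import arm, read_camera, camera_info
import cv2,numpy as np
print(arm.state())
for n in ("scene","top","wrist"):
    i=camera_info(n); print(n,i)
    p,d=read_camera(n); cv2.imwrite(f"pics/a_{n}.png",p); np.save(f"pics/a_{n}.npy",d)
E
```

```text
pics
{'clock': 0.0, 'joint_positions': array([-1.32746030e+00,  4.94203845e-01,  1.34615404e+00,  7.72215566e-06,
        1.30246463e+00, -9.55391458e-02]), 'joint_vel': array([ 0.00106973, -0.00074377, -0.00054896,  0.00096004,  0.00087924,
       -0.00102604]), 'tau': array([-2.64583265e-03, -8.78831863e+01, -3.81865704e+01,  7.04593048e-02,
        5.31945331e-02, -5.65150435e-05]), 'ee_pos': array([ 207.65645431, -589.08931134,  213.31764597]), 'tool_rot': array([ 9.85679748e-01,  1.68626973e-01, -4.16889613e-05, -6.13527339e-04]), 'ft_force': array([-0.79569487,  0.15469248,  0.05999187]), 'ft_torque': array([-0.02192906,  0.04946194,  0.01969709]), 'gripper_width': 0.9995708678346059}
scene {'mtx': array([[455.23539306,   0.        , 316.381361  ],
       [  0.        , 455.23539306, 205.58929404],
       [  0.        ,   0.        ,   1.        ]]), 'rvec': array([ 0.59680868, -2.4039617 ,  1.46497689]), 'tvec': array([485.62511939, 157.41120406, 910.07979185])}
top {'mtx': array([[464.0449597 ,   0.        , 329.62616983],
       [  0.        , 464.0449597 , 194.78451269],
       [  0.        ,   0.        ,   1.        ]]), 'rvec': array([ 2.19183871, -2.17809235,  0.11511677]), 'tvec': array([  24.97065436,  517.21445571, 1000.99362421])}
wrist {'mtx': array([[341.63585422,   0.        , 325.29583077],
       [  0.        , 341.63585422, 202.90100532],
       [  0.        ,   0.        ,   1.        ]]), 'rvec': array([-2.35507765,  1.66710148,  0.25479151]), 'tvec': array([-623.28913216,  -33.2453239 ,  392.52141299])}
```

View pics/a_scene.png

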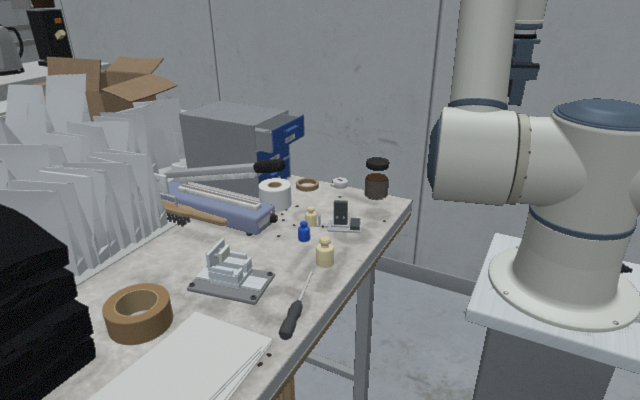

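View pics/a_top.png

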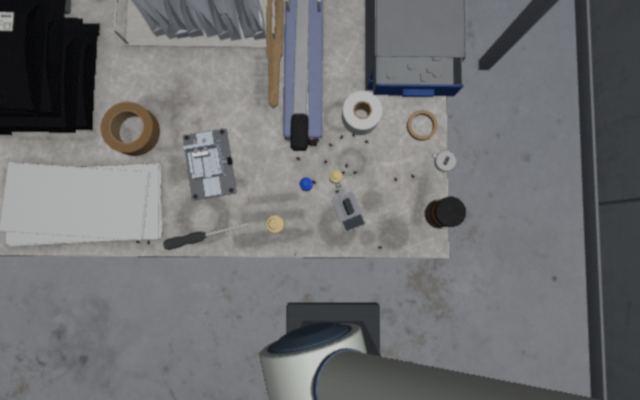

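View pics/a_wrist.png

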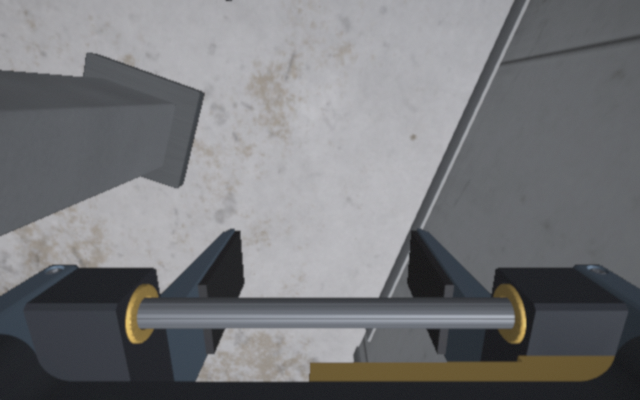

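The top view shows the lifter near (348,210) with the pale weight on its blade near (336,177), a blue look-alike at (306,184), and weight_500 at (276,224). The station is at (209,163) and the jar at (446,212). Next I'll crop in and measure.

```bash
cat > h.py <<'E'
import cv2,numpy as np
from plant import arm, read_camera, camera_info
def ray(ci,u,v):
    R=cv2.Rodrigues(ci['rvec'])[0]; t=ci['tvec'].reshape(3)
    p=cv2.undistortPoints(np.array([[[u,v]]],float),ci['mtx'],None)[0,0]
    return -R.T@t, R.T@np.array([p[0],p[1],1.])
def onz(ci,u,v,z):
    o,d=ray(ci,u,v); return o+d*(z-o[2])/d[2]
def dep(ci,D,u,v):
    o,d=ray(ci,u,v); return o+d*D[int(round(v)),int(round(u))]
def cloud(ci,D):
    R=cv2.Rodrigues(ci['rvec'])[0]; t=ci['tvec'].reshape(3);K=ci['mtx']
    v,u=np.mgrid[0:400,0:640]
    P=np.stack([(u-K[0,2])/K[0,0]*D,(v-K[1,2])/K[1,1]*D,D],-1)
    return (P-t)@R
def proj(ci,P): return cv2.projectPoints(np.array(P,float).reshape(-1,3),ci['rvec'],ci['tvec'],ci['mtx'],None)[0].reshape(-1,2)
E
python3 - <<'E'
from h import *
ci=camera_info("top"); D=np.load("pics/a_top.npy"); p=cv2.imread("pics/a_top.png")
for u,v in [(336,177),(348,206),(343,195),(355,224),(209,163),(276,224),(446,212),(306,184)]:
    print(u,v,onz(ci,u,v,0).round(),dep(ci,D,u,v).round())
a=cv2.resize(p[120:240,170:370],None,fx=4,fy=4,interpolation=cv2.INTER_CUBIC); cv2.imwrite("pics/b_top.png",a)
s=cv2.imread("pics/a_scene.png")
cv2.imwrite("pics/b_scene.png",cv2.resize(s[150:310,180:400],None,fx=3.6,fy=3.6,interpolation=cv2.INTER_CUBIC))
E
```

```text
336 177 [560.  14.   0.] [553.  15.  51.]
348 206 [494. -14.   0.] [489. -10.  71.]
343 195 [519.  -2.   0.] [519.  -2.   3.]
355 224 [454. -29.   0.] [453. -28.  16.]
209 163 [589. 301.   0.] [581. 288.  49.]
276 224 [453. 147.   0.] [451. 141.  63.]
446 212 [ 482. -235.    0.] [ 476. -207.  105.]
306 184 [543.  81.   0.] [538.  80.  44.]
```

View pics/b_top.png

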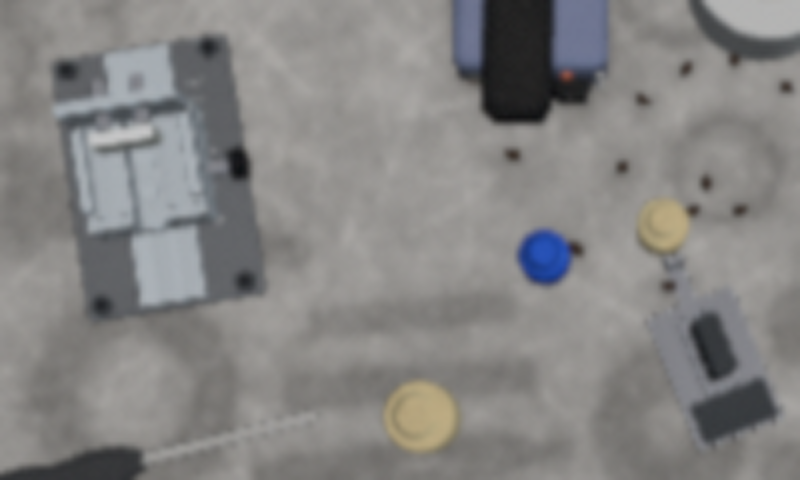

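View pics/b_scene.png

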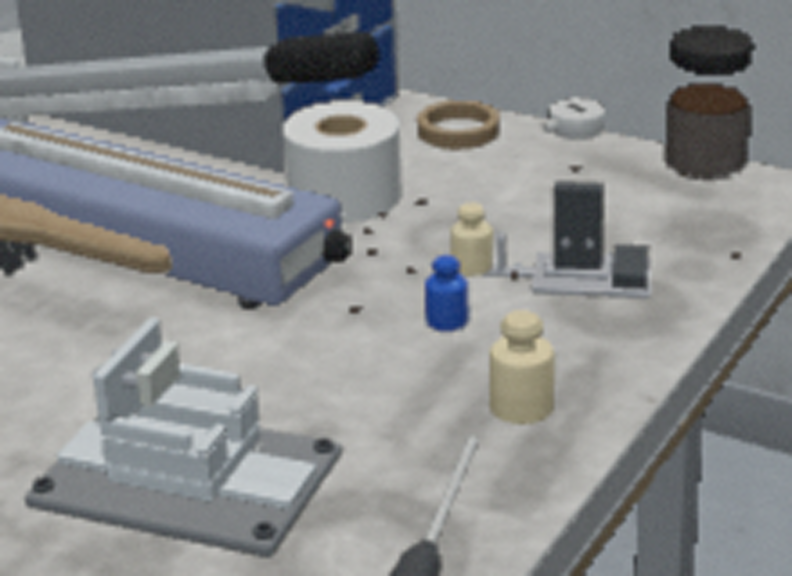

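Run:
```python
from h import *
from scipy.spatial.transform import Rotation as Ro
ci=camera_info("wrist"); s=arm.state()
R=cv2.Rodrigues(ci['rvec'])[0]; c=-R.T@ci['tvec'].reshape(3)
T=Ro.from_quat(s['tool_rot']).as_matrix()
print("cam in tool",T.T@(c-s['ee_pos']),"cam axes in tool\n",(T.T@R.T).round(3)); print("T\n",T.round(3))
d=np.array([485,-40,260])-s['ee_pos']; print("shift to above, tool axes",T.T@d)
```

```text
cam in tool [  84.68360413   -1.03335695 -170.48610024] cam axes in tool
 [[-0.    -0.955 -0.297]
 [ 1.    -0.    -0.   ]
 [ 0.    -0.297  0.955]]
T
 [[ 0.943  0.332 -0.   ]
 [ 0.332 -0.943  0.001]
 [ 0.    -0.001 -1.   ]]
shift to above, tool axes [ 444.09327588 -425.86898457  -46.0956508 ]
```

```bash
python3 - <<'E'
from h import *
from scipy.spatial.transform import Rotation as Ro
s=arm.state();T=Ro.from_quat(s['tool_rot']).as_matrix()
for t in [(460,-25,230)]: print(T.T@(np.array(t)-s['ee_pos']))
E
python3 -m creep '[{"x":6,"y":-6,"z":-4},{"x":10,"y":-10,"z":-4},{"x":14,"y":-14,"z":-4},{"x":18,"y":-18,"z":-4},{"x":22,"y":-22,"z":-4},{"x":26,"y":-26,"z":-4},{"x":30,"y":-30,"z":-4},{"x":34,"y":-34,"z":-4},{"x":38,"y":-38,"z":-3},{"x":42.5,"y":-44,"z":-2},{"x":42.5,"y":-44,"z":-2},{"x":42.5,"y":-44,"z":-2},{"x":42.5,"y":-44,"z":-2}]'
```

```text
[ 425.49488412 -448.29418151  -16.07548481]invalid input at $[0]: expected keys x, y, z, turn, jaw
```

Run:
```python
from h import *
print(arm.state()['ee_pos'],arm.state()['tool_rot'])
ci=camera_info("wrist");p,d=read_camera("wrist"); cv2.imwrite("pics/c_w.png",p); np.save("pics/c_w.npy",d)
np.save("pics/c_ci.npy",ci,allow_pickle=True)
print(proj(ci,[[489,-10,71],[553,15,51]]))
```

```text
[ 207.62991499 -589.18732556  213.44727596] [ 9.85693750e-01  1.68545514e-01 -3.62577211e-05 -4.88887512e-04]
[[-492.99041253 -611.34300032]
 [-502.81580087 -747.41994836]]
```

View pics/c_w.png

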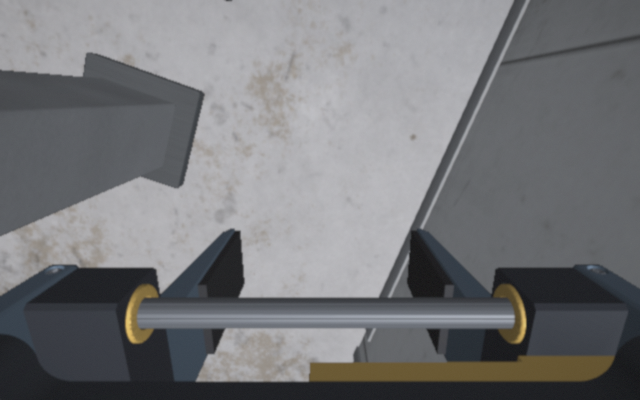

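The call was refused because every row needs all the keys, so the wrist picture still shows only the floor at the start pose. I'll retype it.

```bash
python3 -m creep '[{"x":6,"y":-6,"z":-4,"turn":0,"jaw":9},{"x":11,"y":-11,"z":-4,"turn":0,"jaw":9},{"x":16,"y":-16,"z":-4,"turn":0,"jaw":9},{"x":21,"y":-21,"z":-4,"turn":0,"jaw":9},{"x":26,"y":-26,"z":-4,"turn":0,"jaw":9},{"x":31,"y":-31,"z":-4,"turn":0,"jaw":9},{"x":35,"y":-36,"z":-4,"turn":0,"jaw":9},{"x":39,"y":-41,"z":-3,"turn":0,"jaw":9},{"x":42,"y":-44,"z":-2,"turn":0,"jaw":9},{"x":42.5,"y":-44.5,"z":-2,"turn":0,"jaw":9},{"x":42.5,"y":-44.5,"z":-2,"turn":0,"jaw":9},{"x":42.5,"y":-44.5,"z":-2,"turn":0,"jaw":9}]'
python3 - <<'E'
from h import *
print(arm.state()['ee_pos'],arm.state()['tool_rot'])
ci=camera_info("wrist");p,d=read_camera("wrist"); cv2.imwrite("pics/d_w.png",p); np.save("pics/d_w.npy",d)
np.save("pics/d_ci.npy",ci,allow_pickle=True)
print(proj(ci,[[489,-10,71],[553,15,51]]))
E
```

```text
clock: 1.7
ee_pos: [460.5, -28.6, 233.8]
tool_rot: [0.986, 0.169, -0.0, 0.0]
ft_force: [-0.5, -1.7, 0.2]
gripper_width: 0.987
[460.4870787  -28.57214594 233.84804927] [ 9.85601723e-01  1.69083401e-01 -2.08557278e-04  6.46550302e-05]
[[318.24869546 151.90285115]
 [315.90890232  78.15862537]]
```

View pics/d_w.png

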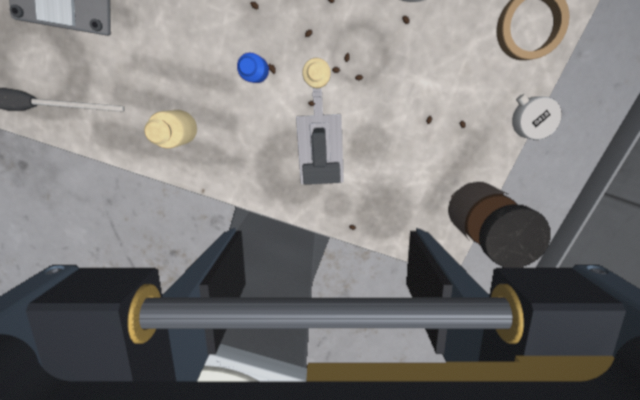

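The wrist picture shows the lifter's bar at (319,150), its foot from (300,115) to (342,185), and the weight at (317,72). Next I'll measure the bar, foot and weight in both views.

Run:
```python
from h import *
def rect(n,pts):
    r=cv2.minAreaRect(pts[:,:2].astype(np.float32)); print(n,len(pts),"c",np.round(r[0],1),"size",np.round(r[1],1),"ang",round(r[2],1),"zmed",np.median(pts[:,2]).round(1))
for nm,ci,D in [("top",camera_info("top"),np.load("pics/a_top.npy")),("wrist",np.load("pics/d_ci.npy",allow_pickle=True).item(),np.load("pics/d_w.npy"))]:
    P=cloud(ci,D); near=(np.hypot(P[...,0]-500,P[...,1]+5)<85)&(D>0)
    print(nm, "table z",np.median(P[(np.hypot(P[...,0]-540,P[...,1]+80)<25)][:,2]))
    f=lambda a,b,cx,cy,r:P[near&(P[...,2]>a)&(P[...,2]<b)&(np.hypot(P[...,0]-cx,P[...,1]-cy)<r)]
    rect("bar",f(62,80,489,-10,30)); rect("ballast",f(10,22,453,-28,32)); rect("plate",f(1.5,9,489,-12,50))
    w=f(36,60,553,15,25); rect("weight",w)
# bar top edge by colour, cast to z=71
for nm,ci,f,box in [("top",camera_info("top"),"a_top",(335,360,185,218)),("wrist",np.load("pics/d_ci.npy",allow_pickle=True).item(),"d_w",(306,332,120,162))]:
    p=cv2.imread(f"pics/{f}.png"); u0,u1,v0,v1=box
    g=p[v0:v1,u0:u1].max(2); m=(g<85).astype(np.uint8)
    c=max(cv2.findContours(m,0,2)[0],key=cv2.contourArea); r=cv2.minAreaRect(c); b=cv2.boxPoints(r)+[u0,v0]
    print(nm,"bar px",np.round(r[0],1)+[u0,v0],r[1]); print(np.array([onz(ci,*q,71)[:2] for q in b]).round(1).tolist())
```

```text
top table z 0.12369635181351463
bar 107 c [491.1 -10.5] size [34.  14.1] ang 21.9 zmed 70.6
ballast 226 c [463.4 -21.7] size [36.1 43.5] ang 22.0 zmed 15.8
plate 591 c [489.  -12.1] size [98.2 96.6] ang 63.5 zmed 3.8
weight 75 c [560.4  14.8] size [23.3 23.3] ang 44.7 zmed 48.3
wrist table z 323.42344074973965
bar 489 c [491.2  -9.6] size [34.1 14. ] ang 22.4 zmed 70.2
ballast 730 c [463.4 -21. ] size [35.7 43.8] ang 22.2 zmed 15.5
plate 1804 c [486.4 -13. ] size [93.4 90.9] ang 62.3 zmed 3.6
weight 324 c [559.2  17.4] size [18.7 18.9] ang 84.8 zmed 49.0
top bar px [347.5 206.3] (15.412713050842285, 7.427813529968262)
[[500.9, 4.7], [506.8, -9.8], [476.8, -21.8], [470.9, -7.4]]
wrist bar px [317.3 144.5] (11.789496421813965, 33.43476867675781)
[[478.2, -5.6], [509.3, 2.9], [512.4, -8.0], [481.3, -16.7]]
```

```bash
cat >> h.py <<'E'
from scipy.spatial.transform import Rotation as Ro
def shift(t,yaw=None):
    s=arm.state();T=Ro.from_quat(s['tool_rot']).as_matrix(); y=np.degrees(np.arctan2(T[1,0],T[0,0]))
    print("ee",s['ee_pos'].round(1),"yaw",y.round(2),"shift cm",(T.T@(np.array(t)-s['ee_pos'])/10).round(2),"turn",None if yaw is None else round(y-yaw,2),"tilt",T[:,2].round(4),"F",s['ft_force'].round(2),"w",round(s['gripper_width'],3))
E
python3 - <<'E'
from h import *
shift((491.1,-10,120),22.1); shift((491.1,-10,19),22.1)
ci=camera_info("top"); D=np.load("pics/a_top.npy"); P=cloud(ci,D)
near=(np.hypot(P[...,0]-585,P[...,1]-290)<110)&(D>0)
def rect(n,pts):
    r=cv2.minAreaRect(pts[:,:2].astype(np.float32)); print(n,len(pts),"c",np.round(r[0],1),"size",np.round(r[1],1),"ang",round(r[2],1),"zmed",np.median(pts[:,2]).round(1)); print(cv2.boxPoints(r).round(1).tolist())
for n,a,b in [("base",5,13),("base+rail",6,18),("ribs",42,47),("lip/cheek",48,60),("pad/back",70,90)]:
    q=P[near&(P[...,2]>a)&(P[...,2]<b)]
    rect(n,q)
E
```

```text
ee [460.4 -29.2 233.9] yaw 19.39 shift cm [ 3.54 -0.79 11.39] turn -2.71 tilt [-2.e-04 -2.e-04 -1.e+00] F [-0.13  0.78 -0.22] w 0.99
ee [460.4 -29.2 233.9] yaw 19.39 shift cm [ 3.54 -0.79 21.49] turn -2.71 tilt [-2.e-04 -2.e-04 -1.e+00] F [-0.13  0.78 -0.22] w 0.99
base 1284 c [589.9 302.8] size [166.5 202.3] ang 68.8 zmed 8.9
[[465.6000061035156, 261.70001220703125], [654.2000122070312, 188.6999969482422], [714.2999877929688, 344.0], [525.7000122070312, 417.0]]
base+rail 1587 c [582.8 299. ] size [195.5 101.4] ang 9.9 zmed 9.9
[[477.79998779296875, 332.1000061035156], [495.29998779296875, 232.1999969482422], [687.7999877929688, 265.79998779296875], [670.4000244140625, 365.70001220703125]]
ribs 292 c [583.7 298.1] size [58.2 63.4] ang 9.9 zmed 44.5
[[549.5999755859375, 324.20001220703125], [560.5, 261.79998779296875], [617.9000244140625, 271.8999938964844], [606.9000244140625, 334.29998779296875]]
lip/cheek 251 c [586.  298.8] size [62.2 64.7] ang 10.1 zmed 54.0
[[549.7000122070312, 325.20001220703125], [561.0, 261.5], [622.2000122070312, 272.3999938964844], [610.9000244140625, 336.1000061035156]]
pad/back 286 c [610.9 303.2] size [37.1 64.4] ang 9.8 zmed 80.2
[[587.0999755859375, 331.8999938964844], [598.0, 268.29998779296875], [634.5999755859375, 274.6000061035156], [623.7000122070312, 338.1000061035156]]
```

```bash
python3 -m creep '[{"x":2,"y":-0.4,"z":3,"turn":-1.5,"jaw":9},{"x":3.54,"y":-0.79,"z":7,"turn":-2.7,"jaw":8},{"x":3.54,"y":-0.79,"z":11.4,"turn":-2.7,"jaw":7},{"x":3.54,"y":-0.79,"z":13,"turn":-2.7,"jaw":6},{"x":3.54,"y":-0.79,"z":13,"turn":-2.7,"jaw":6},{"x":3.54,"y":-0.79,"z":13,"turn":-2.7,"jaw":6}]'
python3 - <<'E'
from h import *
shift((491.1,-10,19),22.1)
ci=camera_info("wrist");p,d=read_camera("wrist"); cv2.imwrite("pics/e_w.png",p)
P=cloud(ci,d)
def rect(n,pts):
    r=cv2.minAreaRect(pts[:,:2].astype(np.float32)); print(n,len(pts),"c",np.round(r[0],1),"size",np.round(r[1],1),"ang",round(r[2],1),"z",np.median(pts[:,2]).round(1))
k=(d>0)&(np.hypot(P[...,0]-491,P[...,1]+10)<26)&(P[...,2]>66)&(P[...,2]<74); rect("bar",P[k])
k=(d>0)&(np.hypot(P[...,0]-559,P[...,1]-17)<26)&(P[...,2]>43)&(P[...,2]<54); rect("weight knob",P[k])
E
```

```text
clock: 2.5
ee_pos: [491.9, -10.2, 104.8]
tool_rot: [0.982, 0.191, 0.001, 0.0]
ft_force: [-0.5, 0.3, -0.1]
gripper_width: 0.656
ee [491.9 -10.2 104.8] yaw 22.03 shift cm [-0.07 -0.05  8.58] turn -0.07 tilt [ 1.2e-03 -2.0e-04 -1.0e+00] F [-0.48  0.3  -0.09] w 0.656
bar 1034 c [491.6  -9.2] size [33.4 14. ] ang 22.4 z 70.3
weight knob 692 c [559.   17.6] size [19.  18.2] ang 22.3 z 49.2
```

View pics/e_w.png

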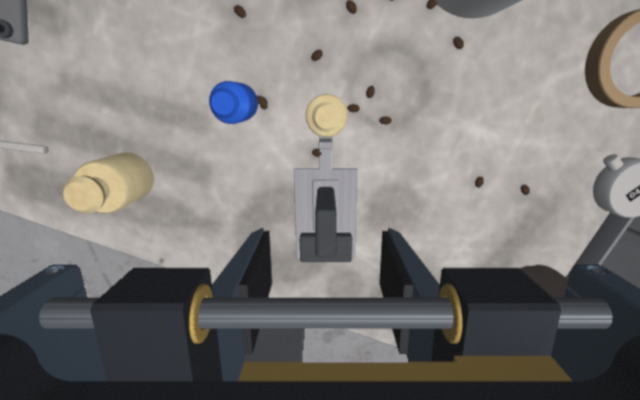

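The bar at (325,220) lies centred between the fingers, with the weight ahead of it at (327,115). I'll descend and close.

```bash
python3 -m creep '[{"x":0,"y":-0.05,"z":3,"turn":-0.1,"jaw":5},{"x":0,"y":-0.05,"z":6,"turn":-0.1,"jaw":4},{"x":0,"y":-0.05,"z":8,"turn":-0.1,"jaw":3},{"x":0,"y":-0.05,"z":8.6,"turn":-0.1,"jaw":2.5},{"x":0,"y":-0.05,"z":8.6,"turn":-0.1,"jaw":2.2},{"x":0,"y":-0.05,"z":8.6,"turn":-0.1,"jaw":1.8},{"x":0,"y":-0.05,"z":8.6,"turn":-0.1,"jaw":1.5},{"x":0,"y":-0.05,"z":8.6,"turn":-0.1,"jaw":1},{"x":0,"y":-0.05,"z":8.6,"turn":-0.1,"jaw":0},{"x":0,"y":-0.05,"z":8.6,"turn":-0.1,"jaw":0},{"x":0,"y":-0.05,"z":8.6,"turn":-0.1,"jaw":0},{"x":0,"y":-0.05,"z":8.6,"turn":-0.1,"jaw":0}]'
python3 - <<'E'
from h import *
shift((491.1,-10,19),22.1)
p,d=read_camera("wrist"); cv2.imwrite("pics/f_w.png",p)
E
```

```text
clock: 4.05
ee_pos: [492.1, -9.2, 18.7]
tool_rot: [0.981, 0.193, 0.001, 0.0]
ft_force: [0.1, -4.1, 8.7]
gripper_width: 0.15
ee [492.1  -9.2  18.7] yaw 22.21 shift cm [-0.12  0.04 -0.03] turn 0.11 tilt [ 2.e-03 -5.e-04 -1.e+00] F [ 0.1  -4.07  8.66] w 0.15
```

View pics/f_w.png

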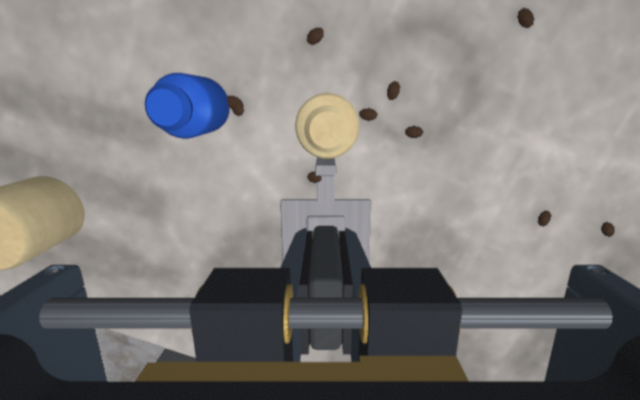

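The lifter is gripped, with the opening at 13.7 mm. I'll lift it slowly.

```bash
python3 -m creep '[{"x":0,"y":0,"z":-0.1,"turn":0,"jaw":0},{"x":0,"y":0,"z":-0.3,"turn":0,"jaw":0},{"x":0,"y":0,"z":-0.7,"turn":0,"jaw":0},{"x":0,"y":0,"z":-1.2,"turn":0,"jaw":0},{"x":0,"y":0,"z":-1.9,"turn":0,"jaw":0},{"x":0,"y":0,"z":-2.7,"turn":0,"jaw":0},{"x":0,"y":0,"z":-3.5,"turn":0,"jaw":0},{"x":0,"y":0,"z":-4.3,"turn":0,"jaw":0},{"x":0,"y":0,"z":-5.1,"turn":0,"jaw":0},{"x":0,"y":0,"z":-5.9,"turn":0,"jaw":0},{"x":0,"y":0,"z":-6.7,"turn":0,"jaw":0},{"x":0,"y":0,"z":-7.5,"turn":0,"jaw":0},{"x":0,"y":0,"z":-8.2,"turn":0,"jaw":0},{"x":0,"y":0,"z":-8.7,"turn":0,"jaw":0},{"x":0,"y":0,"z":-9,"turn":0,"jaw":0},{"x":0,"y":0,"z":-9,"turn":0,"jaw":0},{"x":0,"y":0,"z":-9,"turn":0,"jaw":0}]'
python3 - <<'E'
from h import *
shift((491.1,-10,19),9.9)
ci=camera_info("wrist");p,d=read_camera("wrist"); cv2.imwrite("pics/g_w.png",p)
for i in range(2):
  q,D=read_camera("scene")
cv2.imwrite("pics/g_s.png",cv2.resize(q[100:310,180:440],None,fx=3,fy=3,interpolation=cv2.INTER_CUBIC))
E
```

```text
clock: 6.22
ee_pos: [491.1, -8.8, 107.7]
tool_rot: [0.981, 0.193, -0.0, -0.0]
ft_force: [0.4, -0.1, -4.6]
gripper_width: 0.153
ee [491.1  -8.8 107.7] yaw 22.21 shift cm [-0.04  0.11  8.87] turn 12.31 tilt [-3.e-04  1.e-04 -1.e+00] F [ 0.38 -0.05 -4.57] w 0.153
```

View pics/g_w.png

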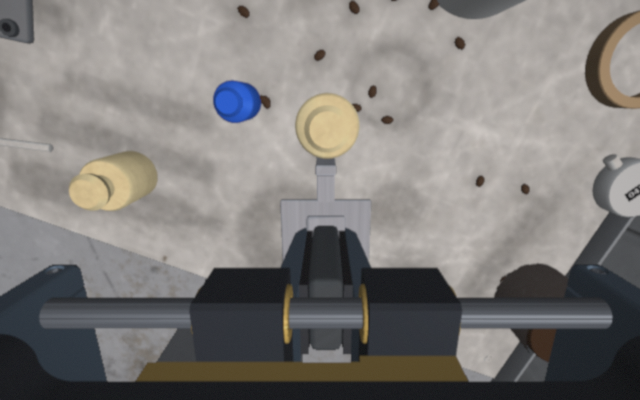

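View pics/g_s.png

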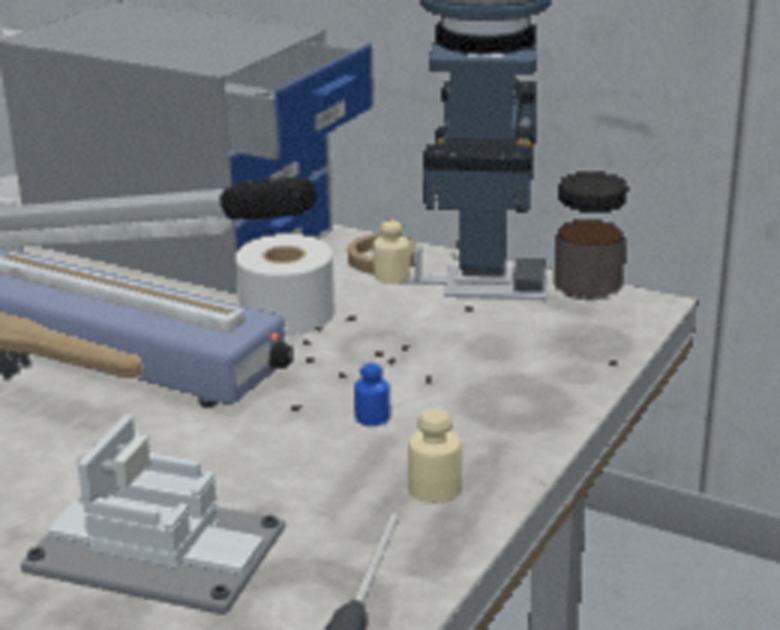

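The weight sits upright on the level blade. Next I'll go to a point in front of the cradle.

Run:
```python
from h import *
shift((450,274.6,107.7),9.9)
a=np.concatenate([np.cumsum([.3,.6,.9]),]);
n=20; t=np.arange(1,n+1)/n; s=10*t**3-15*t**4+6*t**5; s=0.5*(3*t**2-2*t**3)+0.5*s
print((s).round(3))
```

```text
ee [491.1  -8.8 107.7] yaw 22.21 shift cm [ 6.910e+00 -2.779e+01  1.000e-02] turn 12.31 tilt [-4.e-04  1.e-04 -1.e+00] F [-0.8   0.25 -4.61] w 0.149
[0.004 0.018 0.044 0.081 0.13  0.19  0.258 0.335 0.416 0.5   0.584 0.665
 0.742 0.81  0.87  0.919 0.956 0.982 0.996 1.   ]
```

```bash
python3 -m creep '[{"x":0.03,"y":-0.1,"z":0,"turn":0.1,"jaw":0},{"x":0.12,"y":-0.5,"z":0,"turn":0.2,"jaw":0},{"x":0.3,"y":-1.2,"z":0,"turn":0.5,"jaw":0},{"x":0.55,"y":-2.2,"z":0,"turn":1,"jaw":0},{"x":0.9,"y":-3.6,"z":0,"turn":1.6,"jaw":0},{"x":1.3,"y":-5.3,"z":0,"turn":2.3,"jaw":0},{"x":1.8,"y":-7.2,"z":0,"turn":3.2,"jaw":0},{"x":2.3,"y":-9.3,"z":0,"turn":4.1,"jaw":0},{"x":2.85,"y":-11.5,"z":0,"turn":5.1,"jaw":0},{"x":3.45,"y":-13.9,"z":0,"turn":6.1,"jaw":0},{"x":4.05,"y":-16.3,"z":0,"turn":7.2,"jaw":0},{"x":4.6,"y":-18.5,"z":0,"turn":8.2,"jaw":0},{"x":5.1,"y":-20.6,"z":0,"turn":9.1,"jaw":0},{"x":5.6,"y":-22.5,"z":0,"turn":10,"jaw":0},{"x":6,"y":-24.2,"z":0,"turn":10.7,"jaw":0},{"x":6.35,"y":-25.5,"z":0,"turn":11.3,"jaw":0},{"x":6.6,"y":-26.6,"z":0,"turn":11.8,"jaw":0},{"x":6.8,"y":-27.3,"z":0,"turn":12.1,"jaw":0},{"x":6.9,"y":-27.7,"z":0,"turn":12.3,"jaw":0},{"x":6.9,"y":-27.8,"z":0,"turn":12.3,"jaw":0}]'
python3 -m creep '[{"x":0,"y":0,"z":0,"turn":0,"jaw":0},{"x":0,"y":0,"z":0,"turn":0,"jaw":0}]'
python3 - <<'E'
from h import *
shift((450,274.6,107.7),9.9)
ci=camera_info("wrist");p,d=read_camera("wrist"); cv2.imwrite("pics/i_w.png",p);np.save("pics/i_w.npy",d);np.save("pics/i_ci.npy",ci,allow_pickle=True)
q,D=read_camera("top"); cv2.imwrite("pics/i_t.png",q);np.save("pics/i_t.npy",D)
cv2.imwrite("pics/i_t2.png",cv2.resize(q[120:260,150:290],None,fx=4,fy=4,interpolation=cv2.INTER_CUBIC))
E
```

```text
clock: 8.88
ee_pos: [450.1, 274.6, 107.9]
tool_rot: [0.996, 0.086, -0.0, 0.0]
ft_force: [-0.9, 0.0, -4.9]
gripper_width: 0.153
clock: 9.12
ee_pos: [450.1, 274.3, 107.9]
tool_rot: [0.996, 0.086, -0.0, 0.0]
ft_force: [-0.1, -0.5, -4.7]
gripper_width: 0.155
ee [450.1 274.3 107.9] yaw 9.9 shift cm [-0.   -0.03  0.02] turn -0.0 tilt [-1.e-04 -1.e-04 -1.e+00] F [-0.09 -0.52 -4.66] w 0.155
```

View pics/i_w.png

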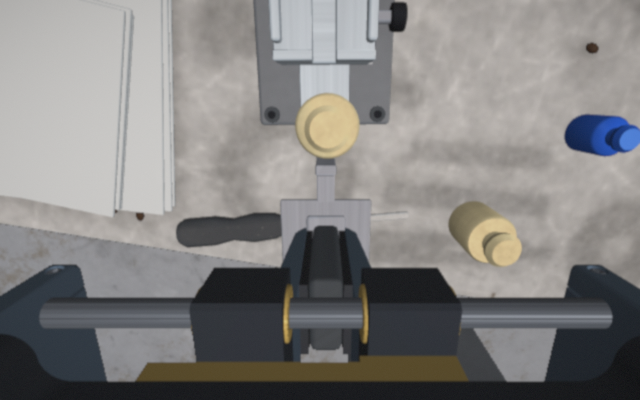

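View pics/i_t2.png

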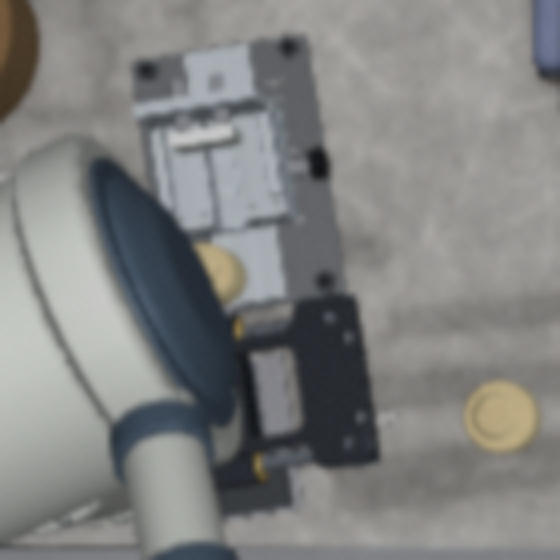

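The wrist picture shows the cradle's front lip at v≈62 with the slot at u≈324. The weight is at (327,125), still in front of it. Next I'll find the slot edges and the blade line in the tool frame.

Run:
```python
from h import *
p=cv2.imread("pics/i_w.png"); cv2.imwrite("pics/j.png",cv2.resize(p[0:180,250:400],None,fx=4,fy=3.3,interpolation=cv2.INTER_CUBIC))
g=cv2.cvtColor(p,cv2.COLOR_BGR2GRAY)
for v in (15,30,45,58,66,80,170,178,190): print(v,g[v,262:392:2] if v<100 else g[v,310:345])
d=np.load("pics/i_w.npy");ci=np.load("pics/i_ci.npy",allow_pickle=True).item();P=cloud(ci,d)
for v in (15,30,45,58): print(v,P[v,300:350:2,2].round())
```

```text
15 [114 115 115 115 161 195 195 192 175 149 185 189 190 189 187 189 190 190
 191 193 193 192 190 192 187 169 190 191 191 191 190 190 190 189 190 190
 180 140 184 185 184 185 186 188 190 189 188 188 191 190 190 192 167 113
 168 195 194 191 159 147 147 147 147 147 130]
30 [113 114 115 115 140 189 198 196 186 146 181 190 192 192 189 188 192 191
 192 194 194 194 192 194 194 170 200 200 200 201 200 200 201 200 200 201
 188 145 185 186 186 186 188 191 192 191 188 189 193 192 192 192 144 127
 178 198 197 192 133 113 113 113 113 104  57]
45 [115 115 115 114 113 116 171 188 188 188 190 191 193 194 190 190 194 193
 194 197 196 195 194 195 192 159 190 192 192 192 193 192 193 192 192 192
 182 146 186 187 188 189 191 192 195 194 190 191 194 193 195 197 195 193
 194 194 171 117 119 118 117 117 117 116 116]
58 [116 116 115 115 117 138 186 189 187 186 187 187 186 186 185 185 184 185
 184 185 184 183 183 182 180 152 189 195 195 194 194 194 195 195 195 197
 184 133 177 181 179 179 179 180 179 178 178 177 178 178 178 179 181 181
 180 179 172 127 118 119 119 120 118 120 120]
66 [117 116 117 116 117 118 
[... 672 characters left out ...]
165 162 161 154 147 155 160 159 157 159 157 155 156 158 160
 160 158 158 158 159 160 158 145 142 142 142 143 143 144 146 147 147]
190 [168 166 165 163 160 157 150 145 155 160 159 157 157 158 156 155 158 161
 160 159 158 157 158 157 152 145 143 142 143 144 145 144 144 144 143]
15 [45. 44. 44. 44. 44. 45. 31. 28. 27. 27. 26. 28. 27. 26. 27. 26. 27. 26.
 44. 44. 45. 45. 44. 45. 44.]
30 [45. 45. 43. 45. 45. 43. 37. 28. 27. 27. 27. 27. 26. 27. 27. 26. 26. 27.
 44. 45. 45. 45. 44. 44. 45.]
45 [46. 44. 44. 46. 44. 45. 41. 27. 26. 27. 27. 26. 25. 27. 26. 26. 27. 26.
 44. 45. 44. 44. 44. 45. 45.]
58 [50. 50. 49. 50. 50. 49. 45. 28. 27. 27. 27. 27. 26. 27. 25. 27. 26. 27.
 47. 49. 49. 51. 49. 49. 50.]
```

View pics/j.png

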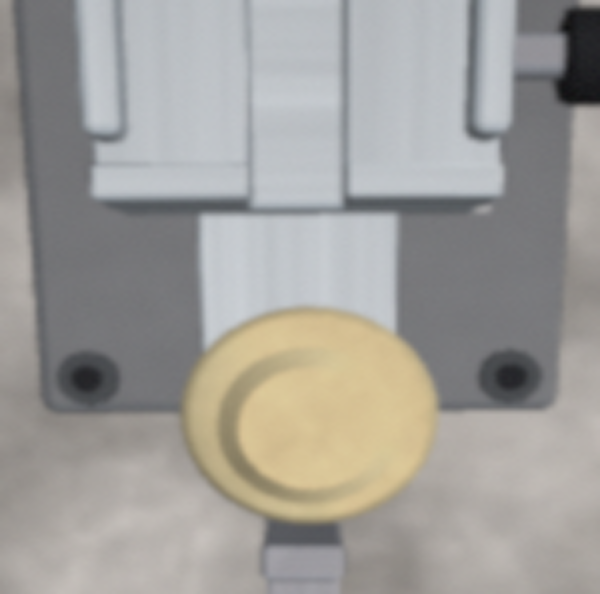

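```bash
cat >> h.py <<'E'
def edges(g,v,u0,u1,k=6,band=2):
    # subpixel strongest gradient positions in averaged row band
    r=g[v-band:v+band+1,u0:u1].astype(float).mean(0); r=np.convolve(r,[.25,.5,.25],'valid'); gr=np.gradient(r); a=abs(gr)
    out=[]
    for i in range(1,len(a)-1):
        if a[i]>a[i-1] and a[i]>=a[i+1] and a[i]>k:
            den=a[i-1]-2*a[i]+a[i+1]; out.append((round(u0+1+i+.5*(a[i-1]-a[i+1])/den,2),round(gr[i])))
    return out
def totool(P,s):
    T=Ro.from_quat(s['tool_rot']).as_matrix(); return (P-s['ee_pos'])@T
E
python3 - <<'E'
from h import *
g=cv2.cvtColor(cv2.imread("pics/i_w.png"),cv2.COLOR_BGR2GRAY);ci=np.load("pics/i_ci.npy",allow_pickle=True).item();s=arm.state()
for v in (10,20,30,40,50,57): print("slot",v,edges(g,v,305,345))
for v in (70,80,90): print("rail",v,edges(g,v,290,360))
for v in (20,60,90,105): print("base",v,edges(g,v,245,400,10))
for v in (174,178,182,186,190,194): print("blade",v,edges(g,v,305,345,3,1))
E
```

```text
slot 10 [(np.float64(310.01), -8), (np.float64(313.02), 8), (np.float64(334.28), -15), (np.float64(337.22), 15)]
slot 20 [(np.float64(310.68), -6), (np.float64(334.27), -14), (np.float64(337.21), 15)]
slot 30 [(np.float64(310.62), -7), (np.float64(313.16), 10), (np.float64(334.35), -16), (np.float64(337.26), 13)]
slot 40 [(np.float64(310.62), -10), (np.float64(313.32), 9), (np.float64(334.2), -13), (np.float64(337.17), 14)]
slot 50 [(np.float64(310.66), -9), (np.float64(313.34), 10), (np.float64(334.28), -15), (np.float64(337.23), 16)]
slot 57 [(np.float64(310.67), -8), (np.float64(313.4), 12), (np.float64(334.47), -17), (np.float64(337.34), 14)]
rail 70 [(np.float64(299.54), 25), (np.float64(348.82), -23)]
rail 80 [(np.float64(299.64), 25), (np.float64(348.55), -23)]
rail 90 [(np.float64(300.06), 26), (np.float64(348.48), -24)]
base 20 [(np.float64(253.64), -15), (np.float64(269.9), 23), (np.float64(278.21), -14), (np.float64(281.36), 13), (np.float64(334.27), -14), (np.float64(337.21), 15), (np.float64(365.93), -27), (np.float64(369.29), 23), (np.float64(377.56), -19), (np.float64(390.72), -32)]
base 60 [(np.float64(256.29), -21), (np.float64(312.73), 18), (np.float64(334.93), -25), (np.float64(391.65), 14)]
base 90 [(np.float64(258.05), -22), (np.float64(300.06), 26), (np.float64(348.48), -24)]
base 105 [(np.float64(258.78), -17), (np.float64(300.26), 17), (np.float64(351.95), -14), (np.float64(389.44), 13)]
blade 174 [(np.float64(314.18), -7), (np.float64(335.05), -6)]
blade 178 [(np.float64(315.54), -5), (np.float64(318.22), 4), (np.float64(334.62), -6)]
blade 182 [(np.float64(315.55), -5), (np.float64(318.19), 4), (np.float64(334.5), -4)]
blade 186 [(np.float64(315.59), -5), (np.float64(318.21), 4), (np.float64(334.22), -4)]
blade 190 [(np.float64(315.12), -5), (np.float64(318.09), 5), (np.float64(334.16), -5)]
blade 194 [(np.float64(314.99), -4), (np.float64(318.13), 5), (np.float64(334.26), -6)]
```

Run:
```python
from h import *
ci=np.load("pics/i_ci.npy",allow_pickle=True).item();s=arm.state()
f=lambda u,v,z:totool(onz(ci,u,v,z),s).round(2)
for v in (10,30,57): print("slot",f(323.9,v,45),"w",f(337.2,v,45)[1]-f(310.65,v,45)[1])
for v in (70,90): print("rail",f(324.2,v,15))
print("base l/r",f(253.64,20,9),f(390.7,20,9),f(258.0,90,9))
for v in (178,194): print("blade",f(325.6,v,92.5),f(334.3,v,92.5)[1]-f(316.9,v,92.5)[1])
print("lip outer",f(324,62,50),"heel",f(327,160,115))
p=cv2.imread("pics/i_w.png"); m=cv2.inRange(cv2.cvtColor(p,cv2.COLOR_BGR2HSV),(15,60,120),(35,200,255)); m[:,:280]=0;m[:,380:]=0;m[:80]=0;m[165:]=0
c=max(cv2.findContours(m,0,2)[0],key=cv2.contourArea); print("weight px",cv2.minEnclosingCircle(c), cv2.fitEllipse(c))
```

```text
slot [134.79  -1.83  62.93] w 16.15
slot [123.78  -1.84  62.93] w 16.41
slot [108.35  -1.87  62.93] w 16.77
rail [102.77  -1.78  92.93]
rail [89.09 -1.8  92.93]
base l/r [136.26 -51.71  98.93] [136.23  45.31  98.93] [ 89.2  -51.39  98.93]
blade [41.17 -0.83 15.43] 9.69
blade [31.91 -0.83 15.43] 9.83
lip outer [104.97  -1.79  57.93] heel [55.29 -0.17 -7.07]
weight px ((327.0161437988281, 125.5), 31.896976470947266) ((327.07623291015625, 125.43091583251953), (62.10181427001953, 63.05732345581055), 176.61558532714844)
```

The slot centre is at tool y = -1.84 mm and the blade at -0.83, so I need about 1 mm towards -y. The yaw agrees, and the lip is 105 mm ahead. I'll descend to just above lip height and look again there.

```bash
python3 -m creep '[{"x":0,"y":-0.02,"z":0.1,"turn":0,"jaw":0},{"x":0.05,"y":-0.05,"z":0.4,"turn":0,"jaw":0},{"x":0.15,"y":-0.1,"z":0.9,"turn":0,"jaw":0},{"x":0.3,"y":-0.1,"z":1.5,"turn":0,"jaw":0},{"x":0.5,"y":-0.1,"z":2.1,"turn":0,"jaw":0},{"x":0.75,"y":-0.1,"z":2.7,"turn":0,"jaw":0},{"x":1,"y":-0.1,"z":3.2,"turn":0,"jaw":0},{"x":1.2,"y":-0.1,"z":3.6,"turn":0,"jaw":0},{"x":1.4,"y":-0.1,"z":3.8,"turn":0,"jaw":0},{"x":1.5,"y":-0.1,"z":3.9,"turn":0,"jaw":0},{"x":1.5,"y":-0.1,"z":3.9,"turn":0,"jaw":0},{"x":1.5,"y":-0.1,"z":3.9,"turn":0,"jaw":0}]'
python3 - <<'E'
from h import *
shift((450,274.6,107.7),9.9)
s=arm.state();ci=camera_info("wrist");p,d=read_camera("wrist"); cv2.imwrite("pics/k_w.png",p)
cv2.imwrite("pics/k2.png",cv2.resize(p[0:230,240:410],None,fx=3,fy=2.6,interpolation=cv2.INTER_CUBIC))
q,D=read_camera("scene"); cv2.imwrite("pics/k_s.png",cv2.resize(q[170:310,170:330],None,fx=4,fy=4,interpolation=cv2.INTER_CUBIC))
g=cv2.cvtColor(p,cv2.COLOR_BGR2GRAY)
for v in (10,30,45): 
    e=edges(g,v,290,360); print("slot",v,e)
for v in (178,186,194): print("blade",v,edges(g,v,300,350,3,1))
P=cloud(ci,d); L=totool(P,s)
print("foot top z",np.median(P[205:215,288:298,2]), "blade z",np.median(P[180:190,322:329,2]))
for v in range(0,90,5): print(v,P[v,290:306:5,2].round(1),L[v,298,0].round(1),end=' | ')
E
```

```text
clock: 10.72
ee_pos: [464.6, 278.2, 69.0]
tool_rot: [0.996, 0.086, 0.0, -0.0]
ft_force: [-0.0, -0.1, -4.8]
gripper_width: 0.152
ee [464.6 278.2  69. ] yaw 9.91 shift cm [-1.5   0.1  -3.87] turn 0.01 tilt [ 1.e-04  1.e-04 -1.e+00] F [-0.02 -0.08 -4.79] w 0.152
slot 10 [(np.float64(309.66), -11), (np.float64(312.48), 11), (np.float64(338.84), -20), (np.float64(341.84), 16)]
slot 30 [(np.float64(310.01), -9), (np.float64(313.0), 9), (np.float64(338.49), -17), (np.float64(341.42), 16)]
slot 45 [(np.float64(310.57), -6), (np.float64(313.19), 10), (np.float64(338.51), -19), (np.float64(341.36), 16)]
blade 178 [(np.float64(317.71), 6), (np.float64(334.64), -4)]
blade 186 [(np.float64(315.42), -5), (np.float64(318.19), 4), (np.float64(334.55), -5)]
blade 194 [(np.float64(315.71), -7)]
foot top z 53.90595554443295 blade z 53.95187978644011
0 [44.6 44.2 43.1 46. ] 131.2 | 5 [43.8 45.3 45.4 44.9] 128.7 | 10 [43.8 44.4 44.9 46.1] 126.5 | 15 [43.3 45.2 44.  43.4] 124.4 | 20 [44.2 44.6 44.7 44.1] 121.8 | 25 [45.9 43.9 43.7 44.5] 119.5 | 30 [44.3 43.8 44.  44.5] 117.3 | 35 [44.5 44.  43.7 45.2] 114.8 | 40 [45.5 44.  44.7 44.3] 112.6 | 45 [44.4 45.5 45.1 44.3] 110.2 | 50 [44.5 44.3 46.  44.1] 108.0 | 55 [45.6 44.5 44.6 44.1] 105.5 | 60 [44.6 43.9 44.8 45.5] 103.0 | 65 [44.1 43.9 44.2 45.1] 100.6 | 70 [44.2 43.8 45.  43.9] 98.0 | 75 [49.6 49.3 49.4 49.4] 95.2 | 80 [49.3 48.9 50.1 48.9] 92.8 | 85 [ 8.   8.3 15.1 14.5] 91.4 |
```

View pics/k2.png

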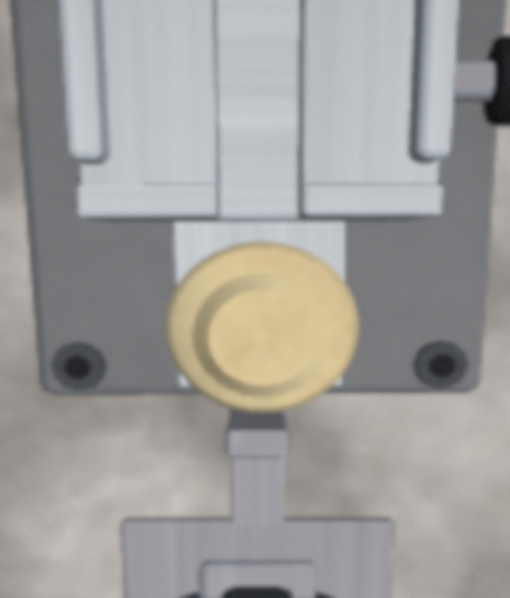

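View pics/k_s.png

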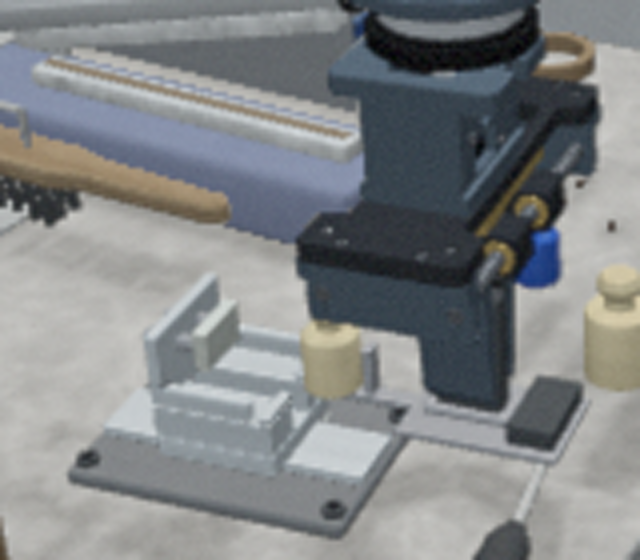

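The blade top is at 53.9 mm and the lip top at 49.4, and the blade and slot are centred alike at u=325.75. I expect the pad 42–45 mm ahead, so I'll advance to just short of it.

```bash
python3 -m creep '[{"x":0.05,"y":0,"z":0,"turn":0,"jaw":0},{"x":0.2,"y":0,"z":0,"turn":0,"jaw":0},{"x":0.45,"y":0,"z":0,"turn":0,"jaw":0},{"x":0.8,"y":0,"z":0,"turn":0,"jaw":0},{"x":1.2,"y":0,"z":0,"turn":0,"jaw":0},{"x":1.6,"y":0,"z":0,"turn":0,"jaw":0},{"x":2,"y":0,"z":0,"turn":0,"jaw":0},{"x":2.4,"y":0,"z":0,"turn":0,"jaw":0},{"x":2.8,"y":0,"z":0,"turn":0,"jaw":0},{"x":3.1,"y":0,"z":0,"turn":0,"jaw":0},{"x":3.35,"y":0,"z":0,"turn":0,"jaw":0},{"x":3.5,"y":0,"z":0,"turn":0,"jaw":0},{"x":3.6,"y":0,"z":0,"turn":0,"jaw":0},{"x":3.6,"y":0,"z":0,"turn":0,"jaw":0},{"x":3.6,"y":0,"z":0,"turn":0,"jaw":0}]'
python3 - <<'E'
from h import *
s=arm.state();F=[]
for i in range(8):
    p,d=read_camera("wrist" if i<1 else "scene"); F.append(arm.state()['ft_force'])
    if i==0: cv2.imwrite("pics/l_w.png",p); L=p
cv2.imwrite("pics/l2.png",cv2.resize(L[0:230,240:410],None,fx=3,fy=2.6,interpolation=cv2.INTER_CUBIC))
cv2.imwrite("pics/l_s.png",cv2.resize(p[170:310,170:330],None,fx=4,fy=4,interpolation=cv2.INTER_CUBIC))
F=np.array(F)@Ro.from_quat(s['tool_rot']).as_matrix(); print(F.round(2),F.mean(0),F.std(0))
g=cv2.cvtColor(L,cv2.COLOR_BGR2GRAY)
for v in (5,15,185): print(edges(g,v,290,360,4))
E
```

```text
clock: 12.7
ee_pos: [500.0, 284.4, 68.9]
tool_rot: [0.996, 0.086, -0.0, 0.0]
ft_force: [0.2, 0.4, -3.7]
gripper_width: 0.156
[[ 0.23  0.05  5.64]
 [-0.18 -0.78  4.13]
 [ 1.13 -0.02  4.88]
 [-0.82 -0.06  3.89]
 [-0.67  0.13  5.73]
 [ 0.15  0.16  5.02]
 [ 0.38  0.49  4.67]
 [-0.46 -0.02  4.24]] [-0.03036866 -0.00625874  4.77495315] [0.59534889 0.33435181 0.63534461]
[(np.float64(296.26), 8), (np.float64(311.93), 11), (np.float64(338.64), -19), (np.float64(342.44), 7), (np.float64(356.9), -8)]
[]
[(np.float64(299.99), 25), (np.float64(316.1), -16), (np.float64(333.97), 13), (np.float64(352.57), -25)]
```

View pics/l2.png

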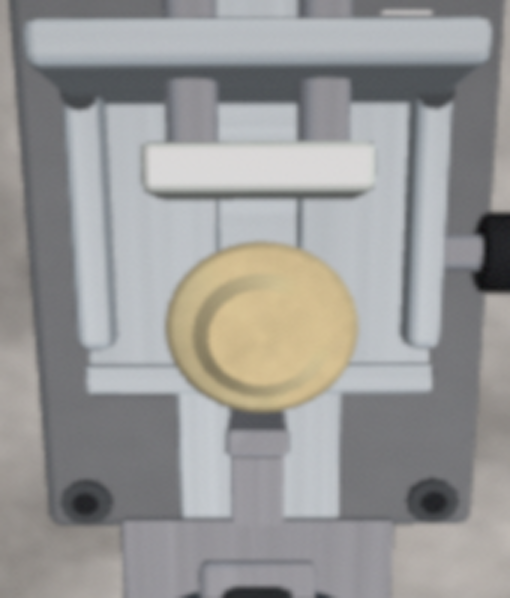

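View pics/l_s.png

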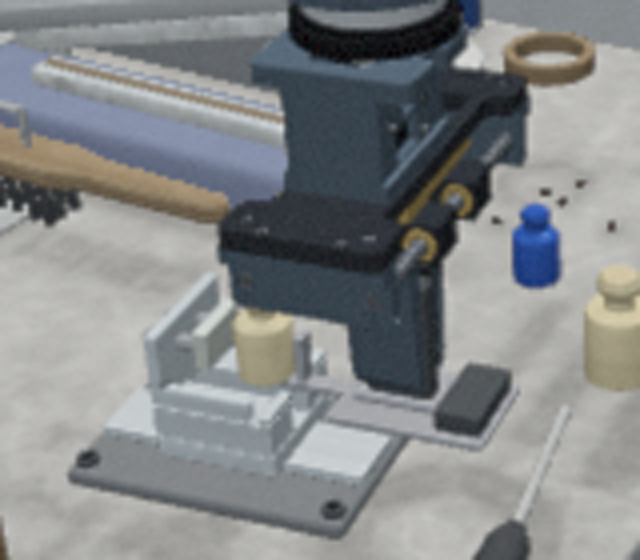

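In the wrist view the pad's front face is at about v=73 and the weight's front edge at v=93, so a gap of several mm is left. I'll creep forward while watching the force.

```bash
cat > feel.py <<'E'
from h import *
F=[];E=[]
for i in range(8):
    p,d=read_camera("wrist"); s=arm.state(); F.append(s['ft_force']);E.append(s['ee_pos'])
T=Ro.from_quat(s['tool_rot']).as_matrix(); F=np.array(F)@T
print("F tool",F.mean(0).round(2),"ee",np.mean(E,0).round(2),"tilt",T[:,2].round(4),s['clock'])
m=cv2.inRange(cv2.cvtColor(p,cv2.COLOR_BGR2HSV),(15,60,120),(35,200,255)); m[:,:280]=0;m[:,380:]=0;m[:60]=0;m[175:]=0
c=max(cv2.findContours(m,0,2)[0],key=cv2.contourArea); x,y,w,h=cv2.boundingRect(c); print("weight",x,y,w,h,cv2.fitEllipse(c)[0])
g=cv2.cvtColor(p,cv2.COLOR_BGR2GRAY); gg=g.T; print("pad rows",edges(gg,290,40,100,5))
cv2.imwrite("pics/feel_%d.png"%int(s['clock']*100),p)
E
python3 -m creep '[{"x":0.1,"y":0,"z":0,"turn":0,"jaw":0},{"x":0.2,"y":0,"z":0,"turn":0,"jaw":0},{"x":0.3,"y":0,"z":0,"turn":0,"jaw":0},{"x":0.4,"y":0,"z":0,"turn":0,"jaw":0},{"x":0.4,"y":0,"z":0,"turn":0,"jaw":0},{"x":0.4,"y":0,"z":0,"turn":0,"jaw":0}]'
python3 feel.py
```

```text
clock: 13.85
ee_pos: [504.0, 285.0, 68.9]
tool_rot: [0.996, 0.086, -0.0, 0.0]
ft_force: [0.1, 0.2, -4.0]
gripper_width: 0.154
F tool [ 0.08 -0.07  4.94] ee [504.01 285.06  68.92] tilt [ 0.  0. -1.] 14.25
weight 296 94 63 64 (326.9777526855469, 125.32540893554688)
pad rows [(np.float64(48.01), 31), (np.float64(66.1), 7), (np.float64(81.12), -12), (np.float64(84.55), 9)]
```

```bash
python3 -m creep '[{"x":0.1,"y":0,"z":0,"turn":0,"jaw":0},{"x":0.2,"y":0,"z":0,"turn":0,"jaw":0},{"x":0.3,"y":0,"z":0,"turn":0,"jaw":0},{"x":0.3,"y":0,"z":0,"turn":0,"jaw":0},{"x":0.3,"y":0,"z":0,"turn":0,"jaw":0}]'
python3 feel.py
```

```text
clock: 14.88
ee_pos: [507.0, 285.6, 68.9]
tool_rot: [0.996, 0.086, -0.0, 0.0]
ft_force: [0.1, 0.7, -4.1]
gripper_width: 0.152
F tool [ 0.13 -0.04  4.7 ] ee [506.96 285.59  68.92] tilt [ 0.  0. -1.] 15.275
weight 296 94 63 64 (326.9909973144531, 125.34346771240234)
pad rows [(np.float64(43.44), -23), (np.float64(54.44), 30), (np.float64(73.76), 7), (np.float64(88.2), -11), (np.float64(91.49), 9)]
```

```bash
python3 -m creep '[{"x":0.07,"y":0,"z":0,"turn":0,"jaw":0},{"x":0.14,"y":0,"z":0,"turn":0,"jaw":0},{"x":0.2,"y":0,"z":0,"turn":0,"jaw":0},{"x":0.2,"y":0,"z":0,"turn":0,"jaw":0}]'
python3 feel.py
```

```text
clock: 15.78
ee_pos: [508.9, 285.9, 68.9]
tool_rot: [0.996, 0.086, -0.0, 0.0]
ft_force: [-1.5, -0.6, -4.2]
gripper_width: 0.154
F tool [-0.86 -0.1   4.62] ee [508.86 285.9   68.88] tilt [-2.e-04 -1.e-04 -1.e+00] 16.175
weight 296 94 62 64 (326.8096008300781, 125.50753021240234)
pad rows [(np.float64(48.42), -23), (np.float64(58.28), 30), (np.float64(77.36), 7), (np.float64(91.76), -8), (np.float64(95.24), 8)]
```

First touch: about -0.9 N along the tool x axis. I'll keep going in 1 mm steps until the weight meets the heel and the spring shows.

```bash
python3 -m creep '[{"x":0.05,"y":0,"z":0,"turn":0,"jaw":0},{"x":0.1,"y":0,"z":0,"turn":0,"jaw":0},{"x":0.1,"y":0,"z":0,"turn":0,"jaw":0}]'
python3 feel.py
python3 -m creep '[{"x":0.05,"y":0,"z":0,"turn":0,"jaw":0},{"x":0.1,"y":0,"z":0,"turn":0,"jaw":0},{"x":0.1,"y":0,"z":0,"turn":0,"jaw":0}]'
python3 feel.py
```

```text
clock: 16.55
ee_pos: [510.0, 286.1, 68.9]
tool_rot: [0.996, 0.086, 0.0, -0.0]
ft_force: [-0.9, 0.1, -4.4]
gripper_width: 0.153
F tool [-1.12 -0.09  5.11] ee [509.97 286.1   68.92] tilt [ 0.  0. -1.] 16.95
weight 296 97 62 64 (326.5234375, 127.9114990234375)
pad rows [(np.float64(51.3), -23), (np.float64(60.64), 32), (np.float64(80.12), 7), (np.float64(94.45), -8)]
clock: 17.32
ee_pos: [511.0, 286.3, 68.9]
tool_rot: [0.996, 0.086, -0.0, 0.0]
ft_force: [-1.0, -0.4, -5.1]
gripper_width: 0.155
F tool [-1.18 -0.02  4.95] ee [510.96 286.27  68.92] tilt [ 0.  0. -1.] 17.725
weight 296 99 62 64 (326.3110046386719, 130.1984100341797)
pad rows [(np.float64(53.88), -23), (np.float64(62.64), 32), (np.float64(97.13), -8)]
```

```bash
python3 -m creep '[{"x":0.05,"y":0,"z":0,"turn":0,"jaw":0},{"x":0.1,"y":0,"z":0,"turn":0,"jaw":0},{"x":0.1,"y":0,"z":0,"turn":0,"jaw":0}]'
python3 feel.py
python3 -m creep '[{"x":0.05,"y":0,"z":0,"turn":0,"jaw":0},{"x":0.05,"y":0,"z":0,"turn":0,"jaw":0}]'
python3 feel.py
```

```text
clock: 18.1
ee_pos: [512.0, 286.5, 68.9]
tool_rot: [0.996, 0.086, 0.0, 0.0]
ft_force: [-1.0, 0.2, -4.3]
gripper_width: 0.155
F tool [-1.2   0.04  4.63] ee [511.95 286.46  68.93] tilt [ 0.  0. -1.] 18.5
weight 296 101 62 64 (326.2413024902344, 132.44342041015625)
pad rows [(np.float64(56.48), -23), (np.float64(64.65), 32), (np.float64(81.99), -5), (np.float64(85.15), 7)]
clock: 18.75
ee_pos: [512.4, 286.5, 68.9]
tool_rot: [0.996, 0.086, 0.0, -0.0]
ft_force: [-1.3, -0.2, -4.2]
gripper_width: 0.152
F tool [-0.76 -0.06  4.89] ee [512.42 286.54  68.92] tilt [ 0.  0. -1.] 19.15
weight 296 103 62 62 (326.2246398925781, 133.50747680664062)
pad rows [(np.float64(57.69), -24), (np.float64(65.64), 32), (np.float64(86.22), 6)]
```

```bash
python3 -m creep '[{"x":0.05,"y":0,"z":0,"turn":0,"jaw":0},{"x":0.1,"y":0,"z":0,"turn":0,"jaw":0},{"x":0.1,"y":0,"z":0,"turn":0,"jaw":0}]'
python3 feel.py
python3 -c "
import cv2;p=cv2.imread(sorted(__import__('glob').glob('pics/feel_*.png'))[-1]);cv2.imwrite('pics/m.png',cv2.resize(p[0:230,240:410],None,fx=3,fy=2.6,interpolation=2))"
```

```text
clock: 19.52
ee_pos: [513.3, 286.7, 68.9]
tool_rot: [0.996, 0.086, -0.0, 0.0]
ft_force: [-1.7, -0.4, -5.0]
gripper_width: 0.155
F tool [-2.4   0.18  4.67] ee [513.29 286.68  68.89] tilt [-2.e-04 -1.e-04 -1.e+00] 19.925
weight 296 104 61 63 (326.2550354003906, 134.5968017578125)
pad rows [(np.float64(43.33), 23), (np.float64(60.01), -24), (np.float64(67.55), 31), (np.float64(87.39), 5)]
```

View pics/m.png

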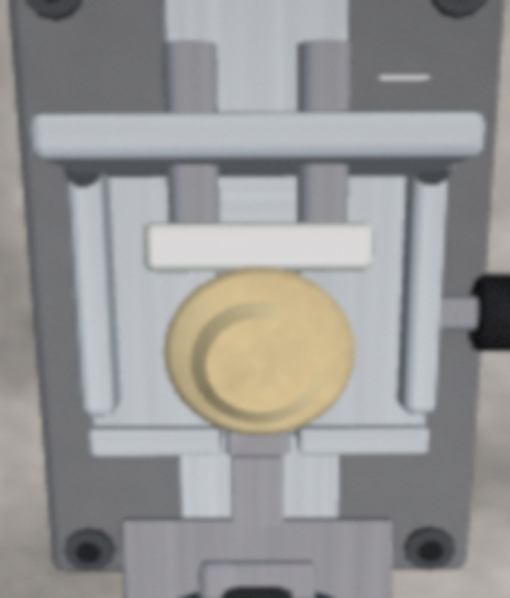

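The force is now -2.4 N and the weight touches the heel (at v≈168) with the pad in front of it. It is about 0.8 mm into the spring. I'll ease back 0.5 mm and lower the blade about 13 mm into the slot, so its top goes from 53.9 to about 41.

```bash
python3 -m creep '[{"x":-0.02,"y":0,"z":0.05,"turn":0,"jaw":0},{"x":-0.05,"y":0,"z":0.15,"turn":0,"jaw":0},{"x":-0.05,"y":0,"z":0.3,"turn":0,"jaw":0},{"x":-0.05,"y":0,"z":0.45,"turn":0,"jaw":0},{"x":-0.05,"y":0,"z":0.6,"turn":0,"jaw":0},{"x":-0.05,"y":0,"z":0.7,"turn":0,"jaw":0},{"x":-0.05,"y":0,"z":0.7,"turn":0,"jaw":0}]'
python3 feel.py
python3 - <<'E'
from h import *
q,D=read_camera("scene"); cv2.imwrite("pics/n_s.png",cv2.resize(q[170:310,170:330],None,fx=4,fy=4,interpolation=cv2.INTER_CUBIC))
E
```

```text
clock: 20.8
ee_pos: [512.9, 286.6, 61.8]
tool_rot: [0.996, 0.086, -0.0, 0.0]
ft_force: [-0.5, 0.3, -4.8]
gripper_width: 0.154
F tool [-1.25  0.15  5.04] ee [512.88 286.6   61.93] tilt [-0. -0. -1.] 21.2
weight 296 105 62 61 (326.3489074707031, 134.3930206298828)
pad rows [(np.float64(57.07), -24), (np.float64(65.46), 30), (np.float64(86.44), 10)]
```

View pics/n_s.png

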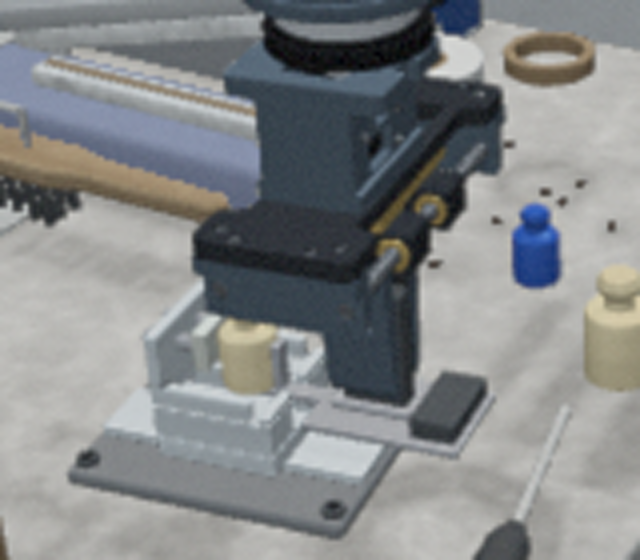

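The weight is upright between the pad and the heel, and its base is now below the lip top with no catch. I'll continue down.

```bash
python3 -m creep '[{"x":0,"y":0,"z":0.1,"turn":0,"jaw":0},{"x":0,"y":0,"z":0.2,"turn":0,"jaw":0},{"x":0,"y":0,"z":0.3,"turn":0,"jaw":0},{"x":0,"y":0,"z":0.45,"turn":0,"jaw":0},{"x":0,"y":0,"z":0.6,"turn":0,"jaw":0},{"x":0,"y":0,"z":0.6,"turn":0,"jaw":0}]'
python3 feel.py
```

```text
clock: 22.0
ee_pos: [512.9, 286.6, 55.8]
tool_rot: [0.996, 0.086, -0.0, 0.0]
ft_force: [-1.5, 0.1, -2.2]
gripper_width: 0.154
F tool [-1.53 -0.09  3.26] ee [512.93 286.63  55.89] tilt [ 1.e-04 -0.e+00 -1.e+00] 22.4
weight 295 105 63 63 (326.2920837402344, 135.86520385742188)
pad rows [(np.float64(55.51), -23), (np.float64(64.66), 30), (np.float64(86.03), 12)]
```

The vertical force fell by about 1.7 N, so the weight now stands on the ribs. I'll draw the lifter out straight back, slowly at first.

```bash
python3 -m creep '[{"x":-0.03,"y":0,"z":0,"turn":0,"jaw":0},{"x":-0.07,"y":0,"z":0,"turn":0,"jaw":0},{"x":-0.15,"y":0,"z":0,"turn":0,"jaw":0},{"x":-0.25,"y":0,"z":0,"turn":0,"jaw":0},{"x":-0.4,"y":0,"z":0,"turn":0,"jaw":0},{"x":-0.6,"y":0,"z":0,"turn":0,"jaw":0},{"x":-0.6,"y":0,"z":0,"turn":0,"jaw":0}]'
python3 feel.py
python3 -c "
import cv2;p=cv2.imread(sorted(__import__('glob').glob('pics/feel_*.png'))[-1]);cv2.imwrite('pics/o.png',cv2.resize(p[0:230,240:410],None,fx=3,fy=2.6,interpolation=2))"
python3 - <<'E'
from h import *
q,D=read_camera("scene"); cv2.imwrite("pics/o_s.png",cv2.resize(q[170:310,170:330],None,fx=4,fy=4,interpolation=cv2.INTER_CUBIC))
E
```

```text
clock: 23.28
ee_pos: [506.7, 285.6, 55.9]
tool_rot: [0.996, 0.086, -0.0, 0.0]
ft_force: [-0.6, 0.7, -2.7]
gripper_width: 0.151
F tool [-0.09  0.07  2.62] ee [507.04 285.6   55.93] tilt [ 0.  0. -1.] 23.675
weight 295 91 64 65 (326.2251892089844, 122.39469146728516)
pad rows [(np.float64(51.19), 29), (np.float64(70.82), 13), (np.float64(87.81), -20), (np.float64(91.2), 15)]
```

View pics/o.png

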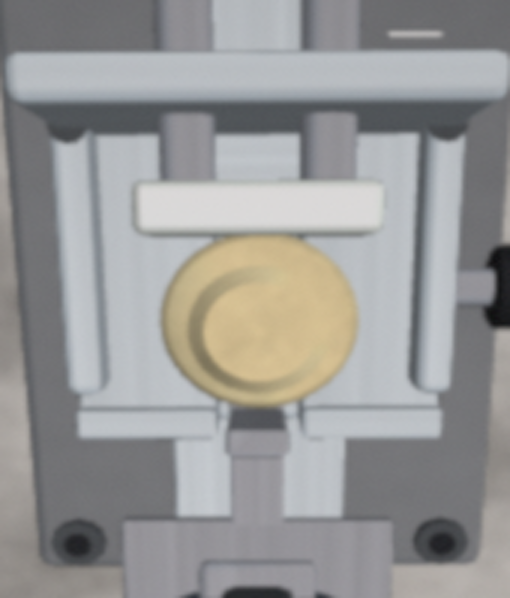

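View pics/o_s.png

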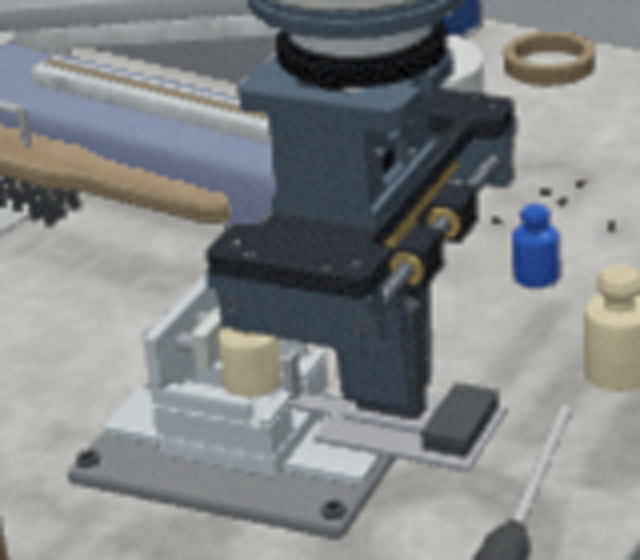

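The weight stays upright in the pocket with the heel clear of it, and Fz is 2.6 N, which is the lifter alone. The screwdriver lies in front of the station, so I'll stand the lifter back at its original place.

```bash
python3 -m creep '[{"x":-0.3,"y":0,"z":0,"turn":0,"jaw":0},{"x":-0.8,"y":0,"z":0,"turn":0,"jaw":0},{"x":-1.5,"y":0,"z":0,"turn":0,"jaw":0},{"x":-2.2,"y":0,"z":0,"turn":0,"jaw":0},{"x":-2.9,"y":0,"z":0,"turn":0,"jaw":0},{"x":-3.6,"y":0,"z":0,"turn":0,"jaw":0},{"x":-4.3,"y":0,"z":0,"turn":0,"jaw":0},{"x":-4.9,"y":0,"z":-0.4,"turn":0,"jaw":0},{"x":-5.4,"y":0,"z":-1,"turn":0,"jaw":0},{"x":-5.8,"y":0,"z":-1.9,"turn":0,"jaw":0},{"x":-6,"y":0,"z":-2.9,"turn":0,"jaw":0},{"x":-6,"y":0,"z":-3.9,"turn":0,"jaw":0},{"x":-6,"y":0,"z":-4.7,"turn":0,"jaw":0},{"x":-6,"y":0,"z":-5.2,"turn":0,"jaw":0},{"x":-6,"y":0,"z":-5.2,"turn":0,"jaw":0}]'
python3 - <<'E'
from h import *
shift((491.1,-9.5,107.7),22.1)
q,D=read_camera("scene"); cv2.imwrite("pics/p_s.png",cv2.resize(q[170:310,170:330],None,fx=4,fy=4,interpolation=cv2.INTER_CUBIC))
E
```

```text
clock: 25.6
ee_pos: [448.1, 275.3, 108.2]
tool_rot: [0.996, 0.086, 0.0, -0.0]
ft_force: [0.4, 0.7, -4.2]
gripper_width: 0.154
ee [448.1 275.3 108.2] yaw 9.91 shift cm [-0.67 28.8   0.05] turn -12.19 tilt [ 5.e-04  2.e-04 -1.e+00] F [ 0.43  0.67 -4.17] w 0.154
```

View pics/p_s.png

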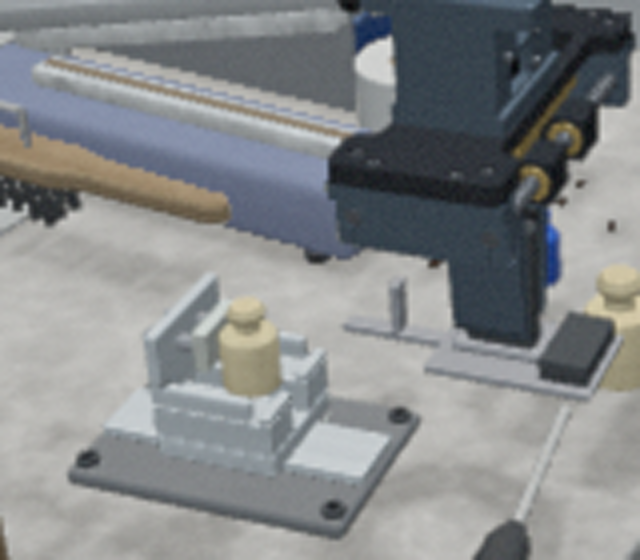

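The weight stands in the cradle and the lifter is out and held level. Now back to its starting place.

```bash
python3 -m creep '[{"x":0,"y":0.3,"z":0,"turn":0,"jaw":0},{"x":0,"y":1,"z":0,"turn":-0.3,"jaw":0},{"x":-0.05,"y":2.3,"z":0,"turn":-0.8,"jaw":0},{"x":-0.1,"y":4.2,"z":0,"turn":-1.6,"jaw":0},{"x":-0.2,"y":6.5,"z":0,"turn":-2.6,"jaw":0},{"x":-0.2,"y":9,"z":0,"turn":-3.7,"jaw":0},{"x":-0.3,"y":11.7,"z":0,"turn":-4.9,"jaw":0},{"x":-0.3,"y":14.4,"z":0,"turn":-6.1,"jaw":0},{"x":-0.4,"y":17.1,"z":0,"turn":-7.3,"jaw":0},{"x":-0.5,"y":19.8,"z":0,"turn":-8.5,"jaw":0},{"x":-0.5,"y":22.3,"z":0,"turn":-9.6,"jaw":0},{"x":-0.6,"y":24.6,"z":0,"turn":-10.6,"jaw":0},{"x":-0.6,"y":26.5,"z":0,"turn":-11.4,"jaw":0},{"x":-0.67,"y":27.8,"z":0,"turn":-11.9,"jaw":0},{"x":-0.67,"y":28.5,"z":0,"turn":-12.2,"jaw":0},{"x":-0.67,"y":28.8,"z":0,"turn":-12.2,"jaw":0},{"x":-0.67,"y":28.8,"z":0,"turn":-12.2,"jaw":0}]'
python3 -m creep '[{"x":0,"y":0,"z":0.4,"turn":0,"jaw":0},{"x":0,"y":0,"z":1.2,"turn":0,"jaw":0},{"x":0,"y":0,"z":2.2,"turn":0,"jaw":0},{"x":0,"y":0,"z":3.4,"turn":0,"jaw":0},{"x":0,"y":0,"z":4.6,"turn":0,"jaw":0},{"x":0,"y":0,"z":5.8,"turn":0,"jaw":0},{"x":0,"y":0,"z":6.8,"turn":0,"jaw":0},{"x":0,"y":0,"z":7.6,"turn":0,"jaw":0},{"x":0,"y":0,"z":8.2,"turn":0,"jaw":0},{"x":0,"y":0,"z":8.4,"turn":0,"jaw":0},{"x":0,"y":0,"z":8.4,"turn":0,"jaw":0}]'
python3 - <<'E'
from h import *
shift((491.1,-9.5,18.7),22.1)
p,d=read_camera("wrist"); cv2.imwrite("pics/q_w.png",p); ci=camera_info("wrist");P=cloud(ci,d)
print("foot top",np.median(P[205:215,288:298,2]),"blade top",np.median(P[130:150,322:329,2]))
E
```

```text
clock: 27.78
ee_pos: [490.8, -9.4, 107.9]
tool_rot: [0.981, 0.192, -0.0, -0.0]
ft_force: [1.3, 1.0, -2.3]
gripper_width: 0.15
clock: 29.15
ee_pos: [490.9, -9.6, 23.9]
tool_rot: [0.981, 0.192, 0.0, 0.0]
ft_force: [-0.5, 0.6, -3.1]
gripper_width: 0.149
ee [490.9  -9.6  23.9] yaw 22.12 shift cm [ 0.02 -0.    0.52] turn 0.02 tilt [ 0. -0. -1.] F [-0.54  0.63 -3.07] w 0.149
foot top 8.958448157722799 blade top 8.952039502876215
```

View pics/q_w.png

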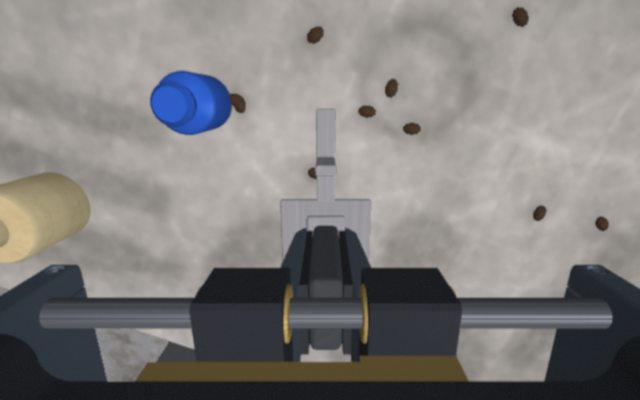

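The foot's top is at 9 mm, so 5 mm is left. The spot is free, with the blade from (326,108) to (326,200). I'll set the lifter down.

```bash
python3 -m creep '[{"x":0,"y":0,"z":0.15,"turn":0,"jaw":0},{"x":0,"y":0,"z":0.3,"turn":0,"jaw":0},{"x":0,"y":0,"z":0.42,"turn":0,"jaw":0},{"x":0,"y":0,"z":0.48,"turn":0,"jaw":0},{"x":0,"y":0,"z":0.5,"turn":0,"jaw":0},{"x":0,"y":0,"z":0.5,"turn":0,"jaw":0}]'
python3 feel.py 2>/dev/null | head -1
```

```text
clock: 29.95
ee_pos: [490.8, -9.6, 18.9]
tool_rot: [0.981, 0.192, -0.0, -0.0]
ft_force: [0.2, -0.4, -3.3]
gripper_width: 0.151
F tool [0.06 0.08 2.91] ee [490.88  -9.6   18.94] tilt [ 0.  0. -1.] 30.35
```

```bash
python3 -m creep '[{"x":0,"y":0,"z":0.03,"turn":0,"jaw":0},{"x":0,"y":0,"z":0.06,"turn":0,"jaw":0},{"x":0,"y":0,"z":0.06,"turn":0,"jaw":0}]'
python3 feel.py 2>/dev/null | head -1
```

```text
clock: 30.72
ee_pos: [490.8, -9.6, 18.7]
tool_rot: [0.981, 0.192, 0.0, 0.0]
ft_force: [-2.8, -0.3, 9.5]
gripper_width: 0.152
F tool [-3.15 -0.46 -8.26] ee [490.83  -9.63  18.67] tilt [ 2.e-04 -1.e-04 -1.e+00] 31.125
```

Contact at -8 N, so the lifter stands on the table. I'll release it, then go straight up.

```bash
python3 -m creep '[{"x":0,"y":0,"z":-0.03,"turn":0,"jaw":0.5},{"x":0,"y":0,"z":-0.03,"turn":0,"jaw":1.5},{"x":0,"y":0,"z":-0.03,"turn":0,"jaw":2.5},{"x":0,"y":0,"z":-0.03,"turn":0,"jaw":3.5},{"x":0,"y":0,"z":-0.03,"turn":0,"jaw":4.5},{"x":0,"y":0,"z":-0.03,"turn":0,"jaw":5},{"x":0,"y":0,"z":-0.03,"turn":0,"jaw":5},{"x":0,"y":0,"z":-0.03,"turn":0,"jaw":5}]'
python3 -m creep '[{"x":0,"y":0,"z":-1,"turn":0,"jaw":5},{"x":0,"y":0,"z":-2.5,"turn":0,"jaw":5},{"x":0,"y":0,"z":-5,"turn":0,"jaw":5},{"x":0,"y":0,"z":-8,"turn":0,"jaw":5},{"x":0,"y":0,"z":-12,"turn":0,"jaw":5},{"x":0,"y":0,"z":-16,"turn":0,"jaw":5},{"x":0,"y":0,"z":-20,"turn":0,"jaw":5},{"x":0,"y":0,"z":-20,"turn":0,"jaw":5},{"x":0,"y":0,"z":-20,"turn":0,"jaw":5}]'
python3 - <<'E'
from h import *
shift((491.1,-9.5,18.7),22.1)
ci=camera_info("wrist");p,d=read_camera("wrist"); cv2.imwrite("pics/r_w.png",p); P=cloud(ci,d)
k=(d>0)&(np.hypot(P[...,0]-491,P[...,1]+10)<26)&(P[...,2]>62)&(P[...,2]<78); r=cv2.minAreaRect(P[k][:,:2].astype(np.float32)); print("bar",r,np.median(P[k][:,2]))
k=(d>0)&(np.hypot(P[...,0]-505,P[...,1]+5)<60)&(P[...,2]>2.5)&(P[...,2]<6); print("plate z",np.median(P[k][:,2]))
q,D=read_camera("scene"); cv2.imwrite("pics/r_s.png",cv2.resize(q[150:310,180:400],None,fx=3.6,fy=3.6,interpolation=cv2.INTER_CUBIC))
t,Dt=read_camera("top"); cv2.imwrite("pics/r_t.png",cv2.resize(t[120:240,170:370],None,fx=4,fy=4,interpolation=cv2.INTER_CUBIC))
ct=camera_info("top");Pt=cloud(ct,Dt); D0=np.load("pics/a_top.npy");P0=cloud(ct,D0)
for n,c,a,b in [("w500",(451,141),57,70),("jar",(476,-207),98,112),("weight",(581,297),86,98)]:
    for Q in (P0,Pt):
        k=(np.hypot(Q[...,0]-c[0],Q[...,1]-c[1])<45)&(Q[...,2]>a)&(Q[...,2]<b)
        if k.sum(): print(n,k.sum(),Q[k].mean(0).round(1))
E
```

```text
clock: 32.12
ee_pos: [490.9, -9.6, 18.6]
tool_rot: [0.981, 0.192, -0.0, -0.0]
ft_force: [0.2, 0.6, 0.7]
gripper_width: 0.548
clock: 33.25
ee_pos: [490.5, -9.5, 218.9]
tool_rot: [0.981, 0.192, 0.0, 0.0]
ft_force: [-0.4, -1.0, 0.2]
gripper_width: 0.546
ee [490.5  -9.5 218.9] yaw 22.11 shift cm [5.000e-02 2.000e-02 2.002e+01] turn 0.01 tilt [ 3.e-04 -0.e+00 -1.e+00] F [-0.44 -1.    0.18] w 0.546
bar ((489.6929931640625, -8.805387496948242), (34.514286041259766, 12.796658515930176), 22.356210708618164) 70.12647264486614
plate z 3.6063881142501732
w500 109 [452.4 147.1  61.4]
w500 112 [452.6 146.9  61.3]
jar 755 [ 478.3 -215.4  104.5]
jar 302 [ 471.5 -230.1  104.7]
weight 22 [616.3 294.4  86.6]
weight 87 [587.5 300.1  89.4]
```

View pics/r_s.png

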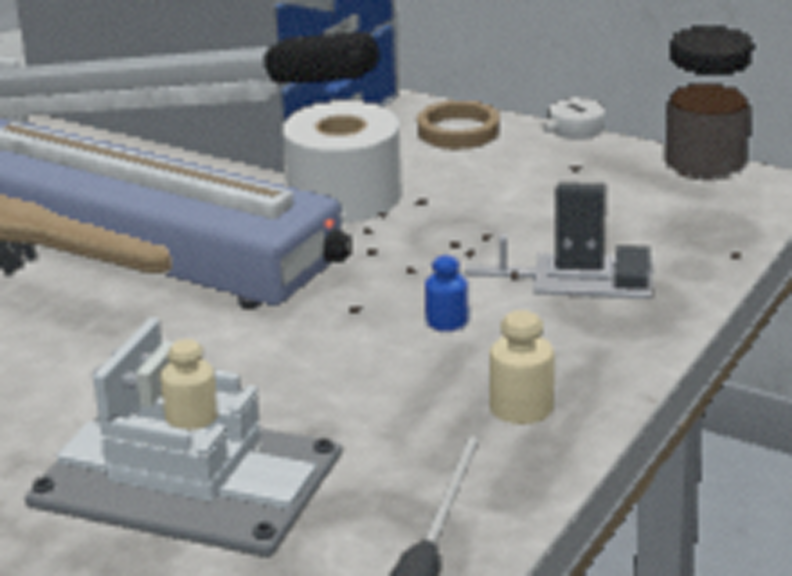

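View pics/r_t.png

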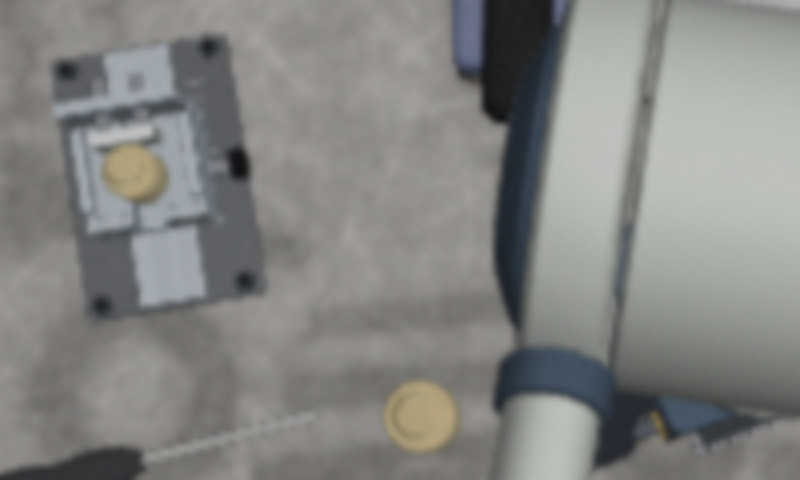

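```bash
python3 -c "
from plant import arm
print(arm.sign_off(), arm.state()['clock'])"
```

```text
the job is handed in; nothing more can be done
the job is handed in; nothing more can be done
```

The check weight stands upright in the cradle's pocket, and the lifter is back at its starting place on the table. I handed the job in after about 33 s; no verdict was reported.

**What I did:**
- **Carry and feel:** I gripped the lifter low on its bar and carried the weight level to the cradle. I pushed it in over the lip until the pad's push had slid it back about 4 mm to the heel (2.4 N measured).
- **Set-down:** I eased back 0.5 mm and lowered the blade into the slot. The vertical force fell by 1.7–2.4 N, about the weight's 2 N. Then I drew the lifter out and took it back to its starting spot, because a screwdriver lies in front of the station.

**Last checks:**
- **Weight:** It stands upright just in front of the pad. Its top is at about 90 mm, so its base is near 44–45 mm.
- **Lifter:** It stands flat, with its plate top at 3.6 mm and its bar top at 70 mm. It is released, and the gripper is 200 mm above it.
- **Larger weight:** It is unmoved, to within about 0.2 mm.

**One check disagreed:** the top camera's mean position for the jar shifted by about 16 mm. The arm was hiding more than half of the jar in that view. In the scene camera it looks exactly where it was, and nothing went near it.

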